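# Index the spinner fixture to its set line

### The job

On the indexing fixture, push the upright steel peg on the dial round until the dial's black index line is exactly opposite the tip of the setting pointer on the scale ring, and leave it standing there. Then push the clamp lever beside the dial clockwise, as seen from above, fully home against its stop. Only push: the spinner must stay seated at the middle of the dial, not lifted or knocked off centre, and leave the hammer, screwdriver and jar where they lie.

Things in the scene. Friction and masses are not known exactly. Their poses are not given: they have to be found in the camera images.
- base: round grey fixture base, fixed to the bench: disc 256 mm across and 18 mm high with a white scale engraved on its outer ring; on its own +y side a round foot (centre 145 mm from the dial axis, 48 mm across, 28 mm high) carries the clamp lever. Origin: on the dial's vertical axis at bench level; z up. Its position and yaw vary
- dial (a joint): angle (rad) of the aluminium dial, 190 mm across, its top 34 mm above the bench, turning about the base's vertical axis; 0 when the index line points along the base's +x, grows counterclockwise seen from above, range -3.1 to 3.1. Starts between 0.9 and 1.9, always counterclockwise of the pointer, so it has to be turned clockwise (joint value falling) by 0.4 to 2.4 rad. Friction (about 0.12 N m, some 2 N at the peg) makes it stay where it is left
- index (a point): outer end of the dial's index line, on the dial's rim at 95 mm from the axis, 34 mm above the bench. The line is black, 4 mm wide, runs radially from 43 mm out to the rim, and lies on the side of the dial opposite the peg
- peg_top (a point): centre of the top of the turning peg: a steel cylinder 14 mm in diameter, 40 mm tall (34 to 74 mm above the bench), fixed upright on the dial at 65 mm from the axis, diametrically opposite the index line
- pointer_tip (a point): target point, where the index line's end must come: the tip of the setting pointer, 95 mm from the dial axis and 34 mm above the bench. The pointer is a dark steel block (26 mm wide, top 36 mm above the bench, 108 to 130 mm from the axis) fixed on the scale ring, with a narrow nose towards the dial and a white line along its top; it stands within 0.5 rad of the base's +x direction
- lever (a joint): angle (rad) of the clamp lever, turning about a vertical axis; 0 = open, the lever points along the base's +y, away from the dial; grows clockwise seen from above (its knob swings towards the base's +x) to the stop at 1.0 = clamped. Starts between 0 and 0.2. Friction (0.07 N m, about 1.2 N at the knob) makes it stay where it is left
- lever_pivot (a point): top of the clamp lever's pivot, on its vertical axis, 46 mm above the bench, 145 mm from the dial axis along the base's +y
- lever_knob (a point): centre of the top of the lever's upright black knob: 18 mm in diameter, from 31 to 75 mm above the bench, 60 mm from the pivot. The lever's flat arm between them is 14 mm wide, its top 43 mm above the bench
- spinner: small polished aluminium propeller spinner, a rounded cone 52 mm across its base and 42 mm tall, 0.25 kg or so, standing loose, point up, at the middle of the dial (top 76 mm above the bench); it turns with the dial. Origin: centre of its underside
- hammer: small hammer lying on the bench to the right of the fixture, 240 mm long, loose; leave alone. Origin near its middle
- screwdriver: screwdriver lying on the bench to the left of the fixture, 180 mm long, loose; leave alone. Origin near its middle
- jar: small amber glass jar with a dark lid, 56 mm across and 75 mm tall, standing loose beyond the fixture at the right; leave alone. Origin: centre of its underside
Not all that is in view belongs to the job. Leave any pink or red look-alike of the spinner alone.

How it is judged:
On the way, in this order (a step that is already met when the one before it is completed fails the run):
1. the dial stands still with its index line opposite the pointer tip, the lever still open (horizontal distance between index and pointer_tip below 0.005 m and velocity of joint dial between -0.05 and 0.05 rad/s), for 0.3 s.
2. the clamp lever is pushed home (value of joint lever above 0.88 rad), for 0.2 s.
At the end, for the whole second after the job is handed in: the end of the index line is within 5 mm (about 3 degrees) of the pointer tip with the dial at rest, the clamp lever is past 0.88 of its 1.0 rad, the spinner stands upright within 12 mm of the dial's axis (all of step 1 and value of joint lever above 0.88 rad and horizontal distance between spinner and base below 0.012 m and angle between spinner's own z axis and vertical below 0.15 rad and linear speed of spinner below 0.03 m/s); the robot touches nothing.
It fails at once if the spinner is lifted off the dial (height (world z) of spinner above 0.042 m).
It fails at once if the spinner is knocked off the middle of the dial (horizontal distance between spinner and base above 0.012 m).
It fails at once if the hammer is moved (distance of hammer from where it was at the start of the episode above 0.02 m).
It fails at once if the screwdriver is moved (distance of screwdriver from where it was at the start of the episode above 0.02 m).
It fails at once if the jar is moved (distance of jar from where it was at the start of the episode above 0.02 m).
It also fails if it takes over 51 s, if anything falls off the work surface, if the arm or the gripper's body presses on something with over 40 N, if the wrist force passes 120 N, or if a joint passes its speed limit or range.

### The arm

A 7-joint arm with a two-finger parallel gripper is mounted at the origin on the work surface. World frame = base frame: x ahead of the robot, y to its left, z up, the work surface at z = 0. Lengths are in m, angles in rad, forces in N, time in s.
With the tool pointing down it reaches from about 0.4 to 0.875 m from the base axis. Payload 6.5 kg.
Tool frame: the origin (TCP) lies on the mounting face of the last link; the fingertips stand 173 mm ahead of it and the grasp point (between the pads) lies 155 mm ahead of it; x points along the fingers, z is the direction in which the jaws open and shut, and the axes are right-handed (so a half turn about x gives the same grasp; the last joint's range is limited). The gripper opens to 85 mm and grips with 20 to 120 N. Pads are 22 mm wide; open, the fingers measure 114 mm over their backs; the gripper's body (76 mm by 85 mm) begins 54 mm behind the grasp point. The pads swing forward as they close: fully open they stand 13 mm farther back than shut.
Start: joints at [1.266, 0.536, -0.004, 1.538, 0.003, 1.067, -0.071], TCP at [0.154, -0.632, 0.405] pointing down, gripper open.
Joint ranges: [-2.7, 2.7], [-0.37, 2.16], [-1.27, 1.26], [0.24, 2.4], [-1.31, 4.45], [0.19, 1.91], [-2.76, 2.76]. Speed limits (rad/s): [2.39, 2.39, 3.14, 3.14, 3.14, 3.14, 3.14].

### API

Orientations are given as a rotation vector (axis times angle).
In Python, from plant import * gives the robot as it stands.
- The arm moves only by the tool jog_arm, never from a script. Its argument "plan" is a list of rows, each an object of numbers: "tx", "ty", "tz": the shift along the tool's x, y, z in cm; "ax", "ay", "az": the turn, a rotation vector about the tool's x, y, z in degrees. In form: [{"tx": .., "ty": .., "tz": .., "ax": .., "ay": .., "az": ..}, ...]. A call has 1 to 8 rows; each row shifts and turns the pose as measured when the row begins, along the tool's axes as they then stand; what a row does not reach is not made up. A row lasts 1/12 s, in which the tool goes at most 41.7 mm and 7.16 degrees, less where a joint would pass 70% of its speed; a pose out of reach is approached as far as the arm can. A call with a gripper value outside its range is refused whole. "fingers" is the opening, from 0 (shut) to 1 (fully open), set as the call begins (left out, the last holds). The fingers move at their own pace and stop on an object; the grip force is fixed at half the most. Time passes only in rows, so rows that do not move let the fingers close. It gives the time, the measured TCP pose, the force and the opening at its end, in the units of the state.
- observe(): the state, without advancing time (a new reading comes with each control period).
- camera(name): name is "scene" or "side" or "wrist"; returns a dict with "pixels" (420x560x3 uint8, red, green, blue), "z_map" (420x560 float32, m along the optical axis (not along the pixel's ray), 0 where there is no reading), "camera_matrix" (3x3 intrinsics, pixels), "dist_coeffs" ([k1, k2, p1, p2, k3] as OpenCV has them; the pictures are not rectified), "world_from_camera" (4x4, takes a point from camera to world coordinates). Camera axes: x right, y down, z forward; pixel columns grow to the right and rows downward; lengths in m; the calibration is good to about 2 mm. A picture is of the moment at which its call begins.
- sign_off(): hands the job in, once; it reports no verdict.
Trained networks look in a picture, given as the dict that the camera call returned (one of the last four; its "shot" number tells which), for a name from the list of things; names that differ only in an ending like _2 or _b are one class to them, and where a whole thing is asked for, a point or a joint stands for the part that bears it (a point fixed in the world has none). Each returns a list of dicts, best first, with "p" (0 to 1); they miss things now and then, are a little off and sometimes report something else, mostly with a low value. They report only what shows in the picture. A call takes as long as a camera call. They do not tell look-alikes from the thing itself.
- boxes_of(picture, name): "bbox" ([left, top, right, bottom] in pixels, round what is visible of it).
- regions_of(picture, name): "pixels" (420x560 bool, what is visible of it) and "bbox" ([left, top, right, bottom] in pixels, round what is visible of it).
The state is a dict: "t": time; "joints": joint angles; "qd": joint speeds; "joint_efforts": joint torques, N m; "ee_pos": TCP position; "tcp_rot": TCP orientation; "force": force on the tool from outside, world axes, zero at the start; "wrist_torque": the same for the moment, N m; "opening": finger opening in m.
Only numpy, scipy, OpenCV 4.12 (cv2) and the standard library are available. Lean on these libraries where they do the work, as an engineer would, in place of code of your own. Each camera call takes 0.05 s, during which the arm holds its last target.

## Working session

There is one attempt and no reset: what is moved stays moved. The work goes in short steps, Python scripts to look and compute and a tool call to move; the robot and the scene stay as the last step left them, time stands still between calls to the robot, and variables do not carry over. Pictures are saved under pics/ and viewed, and the job is handed in when it is done.

Besides the shell and the picture viewer there is one more tool, called after "Call:" as name(argument=value, ...), one argument or row to a line, values as JSON. jog_arm: Moves the arm, as the interface text tells. Its arguments: {"type":"object","properties":{"plan":{"type":"array"},"fingers":{"type":"number"}},"required":["plan"]}

```bash
ls; mkdir -p pics; cat > h.py <<'E'
import numpy as np, cv2, pickle
from plant import *
def snap(n,fn):
    c=camera(n); cv2.imwrite('pics/'+fn+'.png',c['pixels'][:,:,::-1]); pickle.dump(c,open('pics/'+fn+'.pkl','wb')); return c
def load(fn): return pickle.load(open('pics/'+fn+'.pkl','rb'))
def px2w(c,u,v,z=None):
    # z None: use depth, else intersect plane world z
    p=cv2.undistortPoints(np.array([[[u,v]]],float),np.array(c['camera_matrix']),np.array(c['dist_coeffs']))[0,0]
    T=np.array(c['world_from_camera']); d=T[:3,:3]@np.array([p[0],p[1],1.]); o=T[:3,3]
    if z is None: s=c['z_map'][int(round(v)),int(round(u))]
    else: s=(z-o[2])/d[2]
    return o+s*d
def w2px(c,P):
    T=np.linalg.inv(np.array(c['world_from_camera'])); r=cv2.Rodrigues(T[:3,:3])[0]
    return cv2.projectPoints(np.array(P,float).reshape(-1,1,3),r,T[:3,3],np.array(c['camera_matrix']),np.array(c['dist_coeffs']))[0][:,0]
E
python3 - <<'E'
from h import *
np.set_printoptions(precision=4,suppress=True)
print(observe())
for n in ['scene','side','wrist']:
    c=snap(n,n+'0'); print(n,c['shot'],np.array(c['world_from_camera']))
print(observe()['t'])
E
```

```text
pics
{'t': 0.0, 'joints': array([ 1.2658,  0.5372, -0.0044,  1.5389,  0.0025,  1.0673, -0.0712]), 'qd': array([-0.0011, -0.    ,  0.0003, -0.0019, -0.0013, -0.0022, -0.0001]), 'joint_efforts': array([  0.    , -58.3407,   1.0489, -25.9106,   0.0124,   0.0095,
         0.    ]), 'ee_pos': array([ 0.1537, -0.6312,  0.4038]), 'tcp_rot': array([ 1.0326,  1.3143, -1.0308]), 'force': array([-0.6605,  0.3793,  0.4416]), 'wrist_torque': array([-0.0262,  0.0342, -0.0147]), 'opening': 0.08540837595383587}
scene 1 [[-0.7489  0.5478 -0.373   1.0174]
 [ 0.6627  0.6109 -0.4333  0.5319]
 [-0.0095 -0.5716 -0.8205  1.0394]
 [ 0.      0.      0.      1.    ]]
side 2 [[-0.835  -0.3045  0.4582 -0.0208]
 [-0.5497  0.4972 -0.6713  0.8397]
 [-0.0234 -0.8125 -0.5826  0.8065]
 [ 0.      0.      0.      1.    ]]
wrist 3 [[ 0.2359 -0.9213 -0.309   0.2327]
 [-0.9718 -0.2244 -0.0727 -0.6121]
 [-0.0024  0.3174 -0.9483  0.3728]
 [ 0.      0.      0.      1.    ]]
0.15
```

View pics/scene0.png

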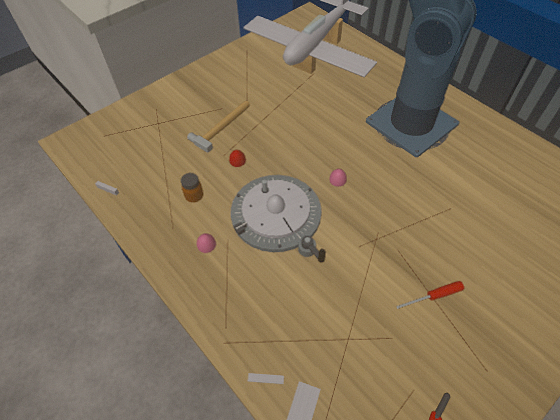

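View pics/side0.png

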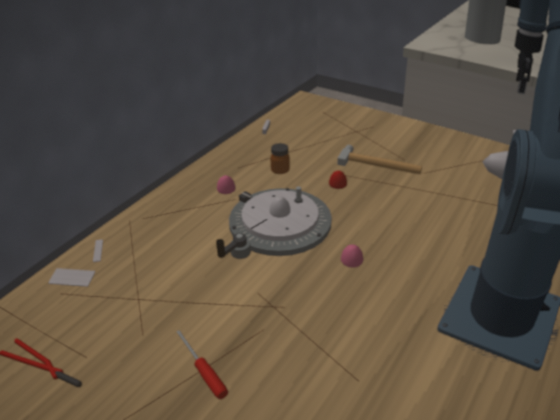

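View pics/wrist0.png

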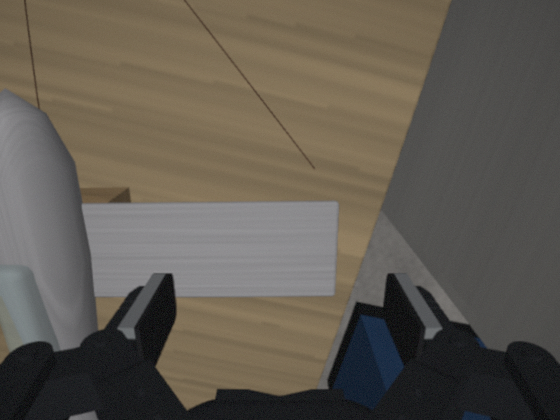

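```bash
python3 - <<'E'
from h import *
a=load('scene0')['pixels'][165:270,215:340,::-1]; b=load('side0')['pixels'][175:265,200:345,::-1]
cv2.imwrite('pics/cropA.png',cv2.resize(a,None,fx=6,fy=6,interpolation=cv2.INTER_CUBIC)[:600])
cv2.imwrite('pics/cropB.png',cv2.resize(b,None,fx=5.5,fy=5.5,interpolation=cv2.INTER_CUBIC))
c=load('scene0')
for n,u,v,z in [('spin',275,204,.0),('peg',265,183,.074),('pivot',307,238,.046),('knob',321,250,.075),('ptr',240,228,.036)]:
    print(n,px2w(c,u,v,z),px2w(c,u,v))
E
```

```text
spin [ 0.54656133 -0.05054591  0.        ] [ 0.57660944 -0.01337955  0.0663277 ]
peg [ 0.55377215 -0.08176787  0.074     ] [ 0.5544343  -0.08089153  0.07537867]
pivot [0.57681439 0.11378591 0.046     ] [0.57894162 0.11580434 0.05079594]
knob [0.58766026 0.17464197 0.075     ] [0.58929817 0.17600339 0.07867541]
ptr [ 0.68474617 -0.03312944  0.036     ] [ 0.68563625 -0.03161779  0.03868456]
```

View pics/cropA.png

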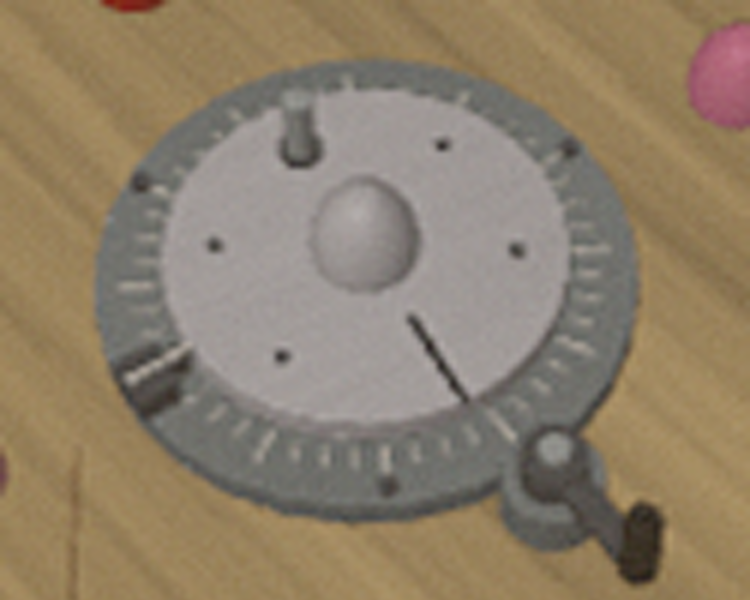

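View pics/cropB.png

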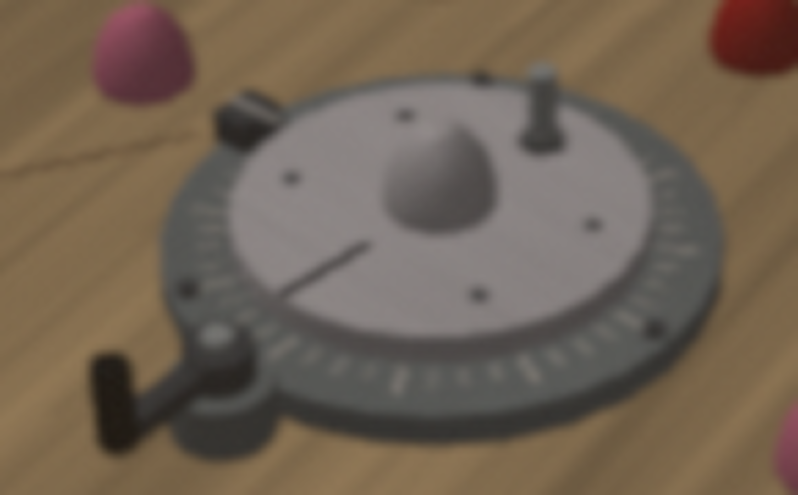

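```bash
cat > fit.py <<'E'
from h import *
from scipy.optimize import least_squares
def A(x,y): return ((x+.5)/6-.5+215,(y+.5)/6-.5+165)
def B(x,y): return ((x+.5)/5.5-.5+200,(y+.5)/5.5-.5+175)
ca,cb=load('scene0'),load('side0')
obs={'a':dict(peg=A(297,98),idx=A(467,400),piv=A(555,443),knob=A(645,512),tip=A(187,352)),
     'b':dict(peg=B(541,75),idx=B(283,296),piv=B(215,330),knob=B(112,360),tip=B(281,119))}
def model(p):
    cx,cy,yaw,d,l,t=p
    f=lambda ox,oy,r,a,z:[ox+r*np.cos(a),oy+r*np.sin(a),z]
    pv=f(cx,cy,.145,yaw+np.pi/2,.046)
    return dict(peg=f(cx,cy,.065,yaw+d+np.pi,.074),idx=f(cx,cy,.095,yaw+d,.034),piv=pv,
      knob=f(pv[0],pv[1],.06,yaw+np.pi/2-l,.075),tip=f(cx,cy,.095,yaw+t,.036))
def res(p):
    m=model(p[:6]);r=[]
    for c,o,k in ((ca,obs['a'],0),(cb,obs['b'],2)):
        for n in o: r+=list(w2px(c,m[n])[0]-np.array(o[n]))
    return np.array(r)
p0=[.585,-.03,-.1,1.2,.1,0.1]
s=least_squares(res,p0)
np.set_printoptions(precision=4,suppress=True)
if __name__=='__main__':
    print(s.x,s.cost); print(s.fun.reshape(-1,2))
    print(model(s.x))
    for c,fn in((ca,'A'),(cb,'B')):
        im=c['pixels'][:,:,::-1].copy()
        im=cv2.resize(im,None,fx=4,fy=4,interpolation=cv2.INTER_CUBIC)
        th=np.linspace(0,2*np.pi,200)
        for r,z in((.128,.018),(.095,.034)):
            q=w2px(c,np.c_[s.x[0]+r*np.cos(th),s.x[1]+r*np.sin(th),0*th+z])*4+1.5
            cv2.polylines(im,[q.astype(int)],True,(0,255,0),1)
        for n,P in model(s.x).items():
            q=(w2px(c,P)[0]*4+1.5).astype(int); cv2.circle(im,tuple(map(int,q)),3,(0,0,255),-1)
        u0,v0=(205,155) if fn=='A' else (195,165)
        cv2.imwrite('pics/ov%s.png'%fn,im[v0*4:v0*4+480,u0*4:u0*4+600])
E
python3 fit.py
```

```text
[ 0.5662 -0.0266 -0.1107  1.4625 -0.0343  0.0131] 6.031513161454604
[[-0.5408  0.0356]
 [-0.5426 -0.1226]
 [-0.6186  1.6949]
 [-0.0825  0.6031]
 [ 0.5863 -0.8582]
 [ 0.241  -1.3814]
 [-0.0189 -0.316 ]
 [ 0.5824  1.9019]
 [ 0.3748  0.1619]
 [ 0.1436  0.7372]]
{'peg': [np.float64(0.5521069688197984), np.float64(-0.0900210128266228), 0.074], 'idx': [np.float64(0.5868795251419602), np.float64(0.06615475138416019), 0.034], 'piv': [np.float64(0.5822587299070553), np.float64(0.11753710579933087), 0.046], 'knob': [np.float64(0.5868438080549689), np.float64(0.17736165810336008), 0.075], 'tip': [np.float64(0.6607808935210073), np.float64(-0.03583507881604163), 0.036]}
```

View pics/ovA.png

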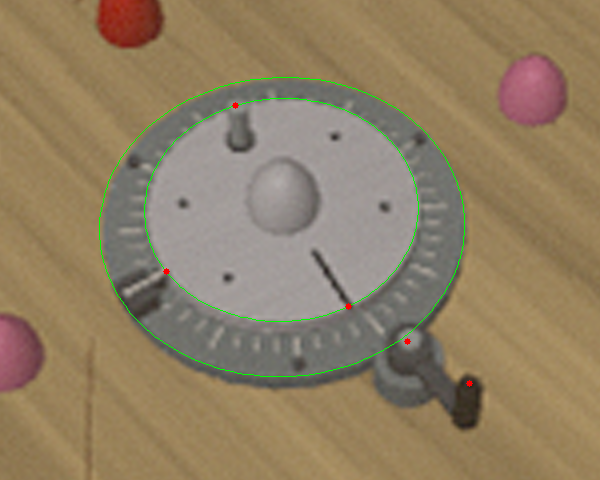

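View pics/ovB.png

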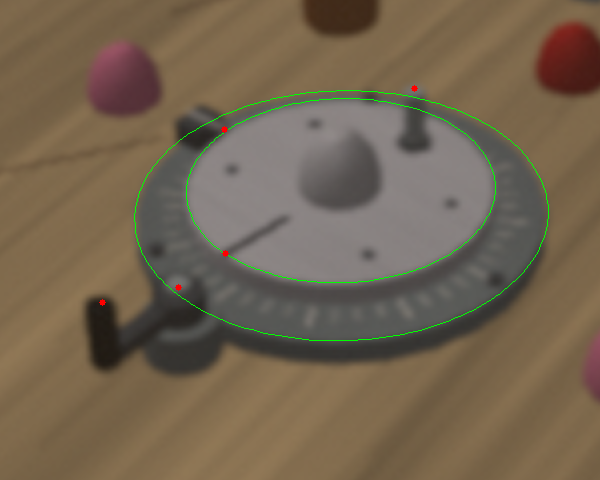

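```bash
python3 - <<'E'
from h import *
np.set_printoptions(precision=3,suppress=True)
o=observe(); R=cv2.Rodrigues(o['tcp_rot'])[0]; print(R)
for fn in ('scene0','side0','wrist0'):
    c=load(fn); z=c['z_map']; v,u=np.nonzero(z>0)
    p=cv2.undistortPoints(np.c_[u,v].astype(float)[:,None],np.array(c['camera_matrix']),np.array(c['dist_coeffs']))[:,0]
    P=np.c_[p,np.ones(len(p))]*z[v,u][:,None]; T=np.array(c['world_from_camera']); P=P@T[:3,:3].T+T[:3,3]
    for lo,hi in ((.09,.2),(.2,.3),(.3,.6)):
        m=(P[:,2]>lo)&(P[:,2]<hi)&(P[:,0]>-.3)&(P[:,0]<1)&(abs(P[:,1])<1)
        if m.sum():
            H,xe,ye=np.histogram2d(P[m,0],P[m,1],bins=[np.arange(-.3,1.01,.1),np.arange(-1,1.01,.1)])
            print(fn,lo,[(round(xe[i],1),round(ye[j],1),int(H[i,j])) for i,j in zip(*np.nonzero(H>5))])
E
```

```text
[[-0.     0.972  0.237]
 [ 0.001  0.237 -0.972]
 [-1.    -0.    -0.001]]
scene0 0.09 [(np.float64(-0.3), np.float64(-0.6), 19), (np.float64(-0.3), np.float64(-0.5), 102), (np.float64(-0.2), np.float64(-0.6), 133), (np.float64(-0.2), np.float64(-0.5), 214), (np.float64(-0.1), np.float64(-0.5), 289), (np.float64(-0.1), np.float64(-0.4), 38), (np.float64(-0.1), np.float64(-0.3), 70), (np.float64(-0.1), np.float64(-0.0), 77), (np.float64(0.0), np.float64(-0.7), 92), (np.float64(0.0), np.float64(-0.6), 181), (np.float64(0.0), np.float64(-0.5), 521), (np.float64(0.0), np.float64(-0.4), 150), (np.float64(0.0), np.float64(-0.3), 117), (np.float64(0.0), np.float64(-0.1), 351), (np.float64(0.0), np.float64(-0.0), 987), (np.float64(0.1), np.float64(-1.0), 23), (np.float64(0.1), np.float64(-0.7), 100), (np.float64(0.1), np.float64(-0.6), 46), (np.float64(0.1), np.float64(-0.5), 334), (np.float64(0.1), np.float64(-0.4), 117), (np.float64(0.2), np.float64(-1.0), 221), (np.float64(0.3), np.float64(-1.0), 516), (np.float64(0.4), np.float64(-1.0), 900), (np.float64(0.5), np.float64(-1.0), 1178), (np.
[... 1259 characters left out ...]
float64(-0.2), np.float64(-0.6), 95), (np.float64(-0.2), np.float64(-0.5), 50), (np.float64(-0.1), np.float64(-0.6), 11), (np.float64(-0.1), np.float64(-0.5), 854), (np.float64(0.0), np.float64(-1.0), 332), (np.float64(0.0), np.float64(-0.7), 115), (np.float64(0.0), np.float64(-0.6), 292), (np.float64(0.0), np.float64(-0.5), 10933), (np.float64(0.1), np.float64(-0.7), 208), (np.float64(0.1), np.float64(-0.6), 96), (np.float64(0.1), np.float64(-0.5), 7717)]
wrist0 0.2 [(np.float64(0.1), np.float64(-0.8), 33), (np.float64(0.1), np.float64(-0.7), 10330), (np.float64(0.1), np.float64(-0.6), 10224)]
wrist0 0.3 [(np.float64(0.1), np.float64(-0.7), 11839), (np.float64(0.1), np.float64(-0.6), 4953)]
```

Call:
jog_arm(
  plan=[
    {"ty":3.07,"tz":-2.72},
    {"ty":3.07,"tz":-2.72},
    {"ty":3.07,"tz":-2.72},
    {"ty":3.07,"tz":-2.72},
    {"ty":3.07,"tz":-2.72},
    {"ty":3.07,"tz":-2.72},
    {"ty":3.07,"tz":-2.72},
    {"ty":3.07,"tz":-2.72},
  ],
  fingers=0.45,
)

```text
$.plan[0]: bad value
```

Call:
jog_arm(
  plan=[
    {"ty":3.07,"tz":-2.72},
    {"ty":3.07,"tz":-2.72},
    {"ty":3.07,"tz":-2.72},
    {"ty":3.07,"tz":-2.72},
    {"ty":3.07,"tz":-2.72},
    {"ty":3.07,"tz":-2.72},
    {"ty":3.07,"tz":-2.72},
    {"ty":3.07,"tz":-2.72},
  ],
)

```text
$.plan[0]: bad value
```

Call:
jog_arm(
  plan=[
    {"ax":-7.1},
    {"ax":-7.1},
    {"ax":-7.1},
    {"ax":-7.1},
    {"ax":-7.1},
    {"ax":-7.1},
    {"ax":-7.1},
    {"ax":-7.1},
  ],
)

```text
$.plan[0]: bad value
```

Call:
jog_arm(
  plan=[
    {"tx":0,"ty":3.07,"tz":-2.72,"ax":0,"ay":0,"az":0},
    {"tx":0,"ty":3.07,"tz":-2.72,"ax":0,"ay":0,"az":0},
    {"tx":0,"ty":3.07,"tz":-2.72,"ax":0,"ay":0,"az":0},
    {"tx":0,"ty":3.07,"tz":-2.72,"ax":0,"ay":0,"az":0},
    {"tx":0,"ty":3.07,"tz":-2.72,"ax":0,"ay":0,"az":0},
    {"tx":0,"ty":3.07,"tz":-2.72,"ax":0,"ay":0,"az":0},
    {"tx":0,"ty":3.07,"tz":-2.72,"ax":0,"ay":0,"az":0},
    {"tx":0,"ty":3.07,"tz":-2.72,"ax":0,"ay":0,"az":0},
  ],
  fingers=0.45,
)

```text
t: 0.82
ee_pos: [0.3377, -0.3622, 0.4]
tcp_rot: [1.041, 1.31, -1.051]
force: [1.8, 0.1, -0.6]
opening: 0.0382
```

Call:
jog_arm(
  plan=[
    {"tx":0,"ty":3.07,"tz":-2.72,"ax":0,"ay":0,"az":0},
    {"tx":0,"ty":3.07,"tz":-2.72,"ax":0,"ay":0,"az":0},
    {"tx":0,"ty":3.07,"tz":-2.72,"ax":0,"ay":0,"az":0},
    {"tx":0,"ty":3.07,"tz":-2.72,"ax":0,"ay":0,"az":0},
    {"tx":0,"ty":3.07,"tz":-2.72,"ax":0,"ay":0,"az":0},
    {"tx":0,"ty":3.07,"tz":-2.72,"ax":0,"ay":0,"az":0},
    {"tx":0,"ty":3.07,"tz":-2.72,"ax":0,"ay":0,"az":0},
    {"tx":0,"ty":3.07,"tz":-2.72,"ax":0,"ay":0,"az":0},
  ],
)

```text
t: 1.48
ee_pos: [0.5295, -0.0896, 0.3982]
tcp_rot: [1.041, 1.308, -1.053]
force: [0.2, -0.3, -0.0]
opening: 0.0384
```

Call:
jog_arm(
  plan=[
    {"tx":0,"ty":0,"tz":0,"ax":-7.1,"ay":0,"az":0},
    {"tx":0,"ty":0,"tz":0,"ax":-7.1,"ay":0,"az":0},
    {"tx":0,"ty":0,"tz":0,"ax":-7.1,"ay":0,"az":0},
    {"tx":0,"ty":0,"tz":0,"ax":-7.1,"ay":0,"az":0},
    {"tx":0,"ty":0,"tz":0,"ax":-7.1,"ay":0,"az":0},
    {"tx":0,"ty":0,"tz":0,"ax":-7.1,"ay":0,"az":0},
    {"tx":0,"ty":0,"tz":0,"ax":-7.1,"ay":0,"az":0},
    {"tx":0,"ty":0,"tz":0,"ax":-7.1,"ay":0,"az":0},
  ],
)

```text
t: 2.15
ee_pos: [0.5342, -0.0744, 0.3969]
tcp_rot: [0.274, 1.56, -0.271]
force: [-0.2, -0.2, 0.1]
opening: 0.0384
```

```bash
python3 - <<'E'
from h import *
np.set_printoptions(precision=3,suppress=True)
c=snap('wrist','w1')
o=observe(); R=cv2.Rodrigues(o['tcp_rot'])[0]; print(o['t'],o['ee_pos'],o['joints']);print(R)
from fit import model,s
for n,P in model(s.x).items(): print(n,w2px(c,P))
E
```

```text
2.2 [ 0.534 -0.075  0.397] [ 0.438  0.403 -0.484  1.816  0.218  0.982 -0.476]
[[-0.007  0.334  0.943]
 [ 0.003  0.943 -0.334]
 [-1.     0.001 -0.007]]
peg [[309.1586 194.826 ]]
idx [[284.9487  -6.0989]]
piv [[256.2265 -76.8484]]
knob [[ 227.4675 -191.446 ]]
tip [[405.4467  84.6723]]
```

View pics/w1.png

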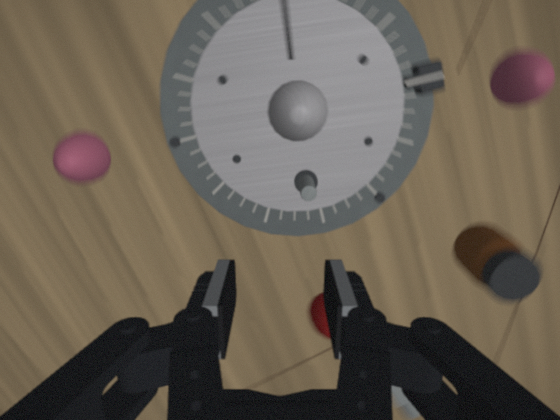

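Call:
jog_arm(
  plan=[
    {"tx":0,"ty":0,"tz":0,"ax":-7.0,"ay":0,"az":0},
    {"tx":0,"ty":-1.1,"tz":2.1,"ax":0,"ay":0,"az":0},
    {"tx":4,"ty":0,"tz":0,"ax":0,"ay":0,"az":0},
    {"tx":4,"ty":0,"tz":0,"ax":0,"ay":0,"az":0},
    {"tx":2,"ty":0,"tz":0,"ax":0,"ay":0,"az":0},
    {"tx":0,"ty":0,"tz":0,"ax":0,"ay":0,"az":0},
  ],
)

```text
t: 2.7
ee_pos: [0.5534, -0.0914, 0.2948]
tcp_rot: [0.19, 1.564, -0.187]
force: [-0.6, 0.1, 0.3]
opening: 0.0385
```

```bash
cat > st.py <<'E'
from h import *
np.set_printoptions(precision=4,suppress=True)
o=observe(); R=cv2.Rodrigues(o['tcp_rot'])[0]; p=o['ee_pos']
print(o['t'],'tcp',p,'q7',o['joints'][6],'F',o['force'],'zang',np.arctan2(R[1,2],R[0,2])); print(R)
print('tip',p+R[:,0]*.165)
E
python3 - <<'E'
from st import *
c=snap('wrist','w2')
E
```

```text
2.7 tcp [ 0.5534 -0.0914  0.2948] q7 -0.4325012082164002 F [-0.5642  0.0664  0.2599] zang -0.24003478581706586
[[-0.0009  0.2377  0.9713]
 [ 0.002   0.9713 -0.2377]
 [-1.      0.0017 -0.0014]]
tip [ 0.5533 -0.091   0.1298]
```

View pics/w2.png

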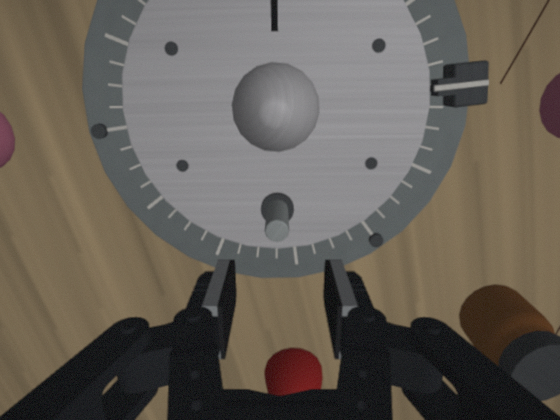

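Call:
jog_arm(
  plan=[
    {"tx":3.6,"ty":0,"tz":0,"ax":0,"ay":0,"az":0},
    {"tx":3.6,"ty":0,"tz":0,"ax":0,"ay":0,"az":0},
    {"tx":0,"ty":0,"tz":0,"ax":0,"ay":0,"az":0},
  ],
)

```text
t: 3.0
ee_pos: [0.5573, -0.0917, 0.2281]
tcp_rot: [0.193, 1.552, -0.192]
force: [-2.3, 0.9, -0.4]
opening: 0.0382
```

```bash
python3 - <<'E'
from st import *
c=snap('wrist','w3')
c=snap('side','s3')
a=c['pixels'][145:265,200:345,::-1]
cv2.imwrite('pics/s3c.png',cv2.resize(a,None,fx=5,fy=5,interpolation=cv2.INTER_CUBIC))
E
```

```text
3.0 tcp [ 0.5573 -0.0917  0.2281] q7 -0.4904920233879041 F [-2.2663  0.9035 -0.3776] zang -0.24547873146381322
[[ 0.0098  0.243   0.97  ]
 [-0.0001  0.97   -0.243 ]
 [-1.      0.0023  0.0096]]
tip [ 0.559  -0.0917  0.0631]
```

View pics/w3.png

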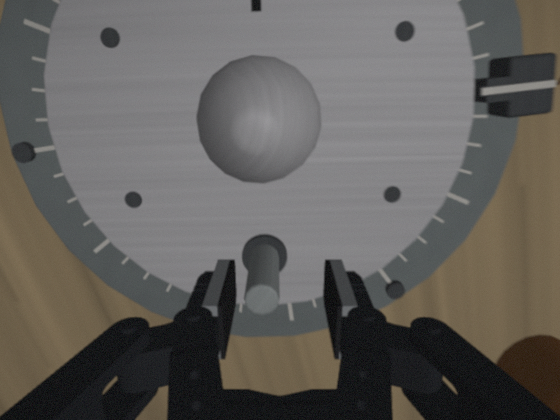

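View pics/s3c.png

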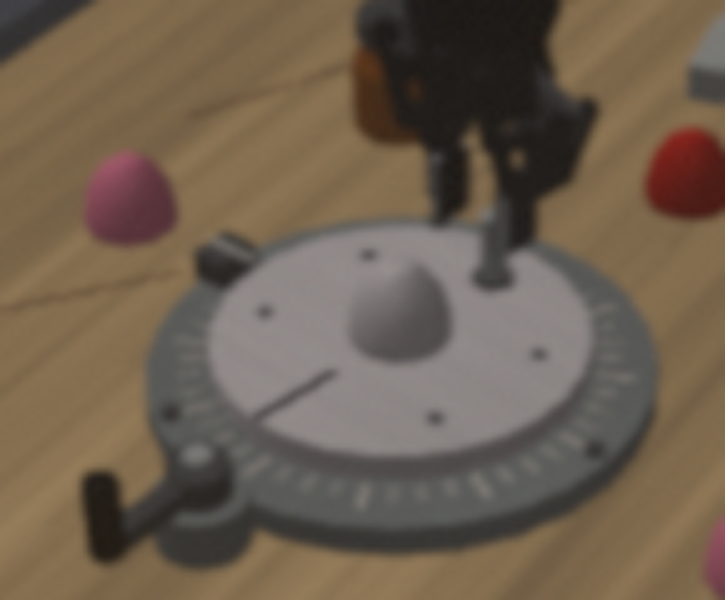

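Call:
jog_arm(
  plan=[
    {"tx":0.6,"ty":0,"tz":-1.2,"ax":0,"ay":0,"az":0},
    {"tx":0,"ty":0,"tz":-0.6,"ax":0,"ay":0,"az":0},
    {"tx":0,"ty":0,"tz":0,"ax":0,"ay":0,"az":0},
    {"tx":0,"ty":0.07,"tz":-0.34,"ax":3,"ay":0,"az":0},
    {"tx":0,"ty":0.07,"tz":-0.34,"ax":3,"ay":0,"az":0},
    {"tx":0,"ty":0.07,"tz":-0.34,"ax":3,"ay":0,"az":0},
    {"tx":0,"ty":0.07,"tz":-0.34,"ax":3,"ay":0,"az":0},
  ],
)

```text
t: 3.68
ee_pos: [0.5374, -0.081, 0.2435]
tcp_rot: [0.367, 1.498, -0.36]
force: [0.3, -0.9, 0.2]
opening: 0.0386
```

```bash
cat > arc.py <<'E'
# where the tool stands relative to the dial: predicted dial from contact geometry, and next shift
from st import *
import sys
C=np.array([.5662,-.0266]); op=o['opening']
def rep():
    y=R[:2,1]/np.linalg.norm(R[:2,1]); z=R[:2,2]/np.linalg.norm(R[:2,2])
    r=(p+R[:,0]*.165)[:2]-C
    print('in tool: r_y %.4f r_z %.4f  rad %.4f; pegcontact z %.4f'%(r@y,r@z,np.hypot(*r),op/2-.007))
    # peg centre line: r_z(peg)=r@z+op/2-.007
    d=r@z+op/2-.007; print('peg CCW off tool -y axis (deg)',np.degrees(np.arcsin(d/.065)))
    ang=np.arctan2(-y[1],-y[0])+np.arcsin(d/.065); print('peg world angle if in contact',ang%(2*np.pi),'target 3.044')
rep()
E
python3 - <<'E'
from arc import *
snap('wrist','w4')
E
```

```text
3.6833 tcp [ 0.5374 -0.081   0.2435] q7 -0.6935428594091756 F [ 0.3429 -0.8659  0.2129] zang -0.4665915465232701
[[ 0.0417  0.4493  0.8924]
 [-0.0048  0.8933 -0.4495]
 [-0.9991  0.0145  0.0394]]
tip [ 0.5443 -0.0818  0.0787]
in tool: r_y -0.0592 r_z 0.0053  rad 0.0594; pegcontact z 0.0123
peg CCW off tool -y axis (deg) 15.699617743364477
peg world angle if in contact 4.520378952737494 target 3.044
```

View pics/w4.png

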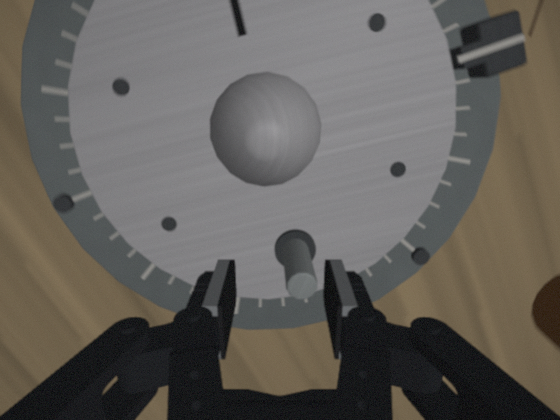

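```bash
cat > plan.py <<'E'
from st import *
from scipy.spatial.transform import Rotation as Ro
C=np.array([.5662,-.0266])
def pose_dial(phi,s,h,r=.065):
    # peg angle phi (world), TCP offset s along tool z from the peg, TCP height h
    zd=phi-np.pi-np.pi/2; y=np.array([-np.cos(phi),-np.sin(phi),0]); z=np.array([np.cos(zd),np.sin(zd),0])
    return np.r_[C+r*np.array([np.cos(phi),np.sin(phi)]),h]+s*z, np.c_[[0,0,-1],y,z]
def rows(poses,p=p,R=R):
    for q,S in poses:
        t=R.T@(q-p)*100; w=np.degrees(Ro.from_matrix(R.T@S).as_rotvec())
        print('t',np.round(t,2),'a',np.round(w,2)); p,R=q,S
E
python3 - <<'E'
from plan import *
rows([pose_dial(4.494,-.009,.232),pose_dial(4.494,-.009,.222)])
E
```

```text
3.7333 tcp [ 0.5373 -0.0804  0.2438] q7 -0.6963527678780073 F [-0.1008  0.5242  1.0137] zang -0.4690429208764016
[[ 0.042   0.4515  0.8913]
 [-0.0046  0.8922 -0.4517]
 [-0.9991  0.0149  0.0396]]
tip [ 0.5442 -0.0812  0.079 ]
t [ 1.21 -0.43  0.84] a [-14.34   2.36  -0.57]
t [1. 0. 0.] a [0. 0. 0.]
```

Call:
jog_arm(
  plan=[
    {"tx":0,"ty":-0.1,"tz":0.3,"ax":-4.8,"ay":0.8,"az":-0.2},
    {"tx":0,"ty":-0.15,"tz":0.3,"ax":-4.8,"ay":0.8,"az":-0.2},
    {"tx":0,"ty":-0.15,"tz":0.25,"ax":-4.8,"ay":0.8,"az":-0.2},
    {"tx":0,"ty":0,"tz":0,"ax":0,"ay":0,"az":0},
  ],
)

```text
t: 4.07
ee_pos: [0.547, -0.0874, 0.2515]
tcp_rot: [0.157, 1.557, -0.16]
force: [0.3, -0.4, -0.3]
opening: 0.0388
```

```bash
python3 - <<'E'
from plan import *
rows([pose_dial(4.494,-.009,.232),pose_dial(4.494,-.009,.222)])
E
```

```text
4.0667 tcp [ 0.547  -0.0874  0.2515] q7 -0.4496586761624924 F [ 0.262  -0.4183 -0.3089] zang -0.20208813752118931
[[ 0.0077  0.2007  0.9796]
 [-0.0031  0.9796 -0.2007]
 [-1.     -0.0015  0.0082]]
tip [ 0.5483 -0.0879  0.0865]
t [ 1.95 -0.14 -0.37] a [0.93 0.47 0.08]
t [1. 0. 0.] a [0. 0. 0.]
```

```bash
python3 - <<'E'
from h import *
np.set_printoptions(precision=3,suppress=True)
o=observe();print(o['joints'],o['qd'],o['joint_efforts'])
E
```

```text
[ 0.395  0.628 -0.42   1.881  0.383  0.704 -0.45 ] [-0.001 -0.03  -0.006 -0.003 -0.018 -0.009 -0.07 ] [ -0.17  -52.939  -6.018 -17.713   0.14    0.272   0.967]
```

Call:
jog_arm(
  plan=[
    {"tx":2.0,"ty":-0.1,"tz":-0.3,"ax":0.9,"ay":0.4,"az":0},
    {"tx":1.0,"ty":0,"tz":0,"ax":0,"ay":0,"az":0},
  ],
)

```text
t: 4.23
ee_pos: [0.5468, -0.0885, 0.2254]
tcp_rot: [0.173, 1.553, -0.175]
force: [-1.5, -0.3, -0.4]
opening: 0.0386
```

```bash
python3 - <<'E'
from plan import *
print(o['joints'],o['qd'])
rows([pose_dial(4.494,-.012,.222),pose_dial(4.424,-.012,.222)])
E
```

```text
4.2333 tcp [ 0.5468 -0.0885  0.2254] q7 -0.48549269422028246 F [-1.5391 -0.3309 -0.3648] zang -0.2223332249696243
[[ 0.0101  0.2205  0.9753]
 [-0.0025  0.9754 -0.2205]
 [-0.9999 -0.0003  0.0104]]
tip [ 0.5484 -0.0889  0.0604]
[ 0.3769  0.6679 -0.3925  1.8898  0.4047  0.6515 -0.4855] [-0.0791  0.1321  0.0894 -0.0275  0.0987 -0.2071 -0.0756]
t [ 0.33 -0.04 -0.65] a [-0.23  0.6   0.02]
t [ 0.    0.1  -0.45] a [4.01 0.   0.  ]
```

Call:
jog_arm(
  plan=[
    {"tx":0.4,"ty":0,"tz":-0.6,"ax":0,"ay":0.6,"az":0},
    {"tx":0,"ty":0.07,"tz":-0.34,"ax":3,"ay":0,"az":0},
    {"tx":0,"ty":0.07,"tz":-0.34,"ax":3,"ay":0,"az":0},
  ],
)

```text
t: 4.48
ee_pos: [0.5355, -0.0844, 0.2214]
tcp_rot: [0.261, 1.552, -0.261]
force: [3.1, -0.8, -2.0]
opening: 0.0389
```

```bash
python3 - <<'E'
from plan import *
from arc import rep; 
print(o['joints'],o['qd'])
E
```

```text
4.4833 tcp [ 0.5355 -0.0844  0.2214] q7 -0.5832679071772238 F [ 3.0747 -0.7826 -2.0375] zang -0.3327946199600669
[[ 0.0026  0.3267  0.9451]
 [ 0.0001  0.9451 -0.3267]
 [-1.      0.001   0.0024]]
tip [ 0.5359 -0.0844  0.0564]
in tool: r_y -0.0645 r_z -0.0097  rad 0.0653; pegcontact z 0.0124
peg CCW off tool -y axis (deg) 2.390589658141548
peg world angle if in contact 4.421320349008249 target 3.044
[ 0.3534  0.6574 -0.3646  1.919   0.3786  0.6296 -0.5833] [-0.1388 -0.0781  0.1576  0.1171 -0.1551 -0.0968 -0.5559]
```

Call:
jog_arm(
  plan=[
    {"tx":0,"ty":0.07,"tz":-0.36,"ax":3,"ay":0,"az":0},
    {"tx":0,"ty":0.07,"tz":-0.36,"ax":3,"ay":0,"az":0},
    {"tx":0,"ty":0.07,"tz":-0.36,"ax":3,"ay":0,"az":0},
    {"tx":0,"ty":0.07,"tz":-0.36,"ax":3,"ay":0,"az":0},
  ],
)

```text
t: 4.82
ee_pos: [0.5242, -0.0764, 0.2234]
tcp_rot: [0.437, 1.518, -0.435]
force: [1.9, -0.9, -2.2]
opening: 0.0383
```

```bash
python3 - <<'E'
from plan import *
from arc import rep; 
print(o['joints'],o['qd'])
E
```

```text
4.8167 tcp [ 0.5242 -0.0764  0.2234] q7 -0.7791581925445477 F [ 1.8896 -0.9115 -2.2054] zang -0.5567124012175958
[[ 0.0083  0.5284  0.849 ]
 [-0.0009  0.849  -0.5284]
 [-1.      0.0036  0.0075]]
tip [ 0.5256 -0.0765  0.0584]
in tool: r_y -0.0639 r_z -0.0081  rad 0.0644; pegcontact z 0.0122
peg CCW off tool -y axis (deg) 3.5690387360590425
peg world angle if in contact 4.2179948698115375 target 3.044
[ 0.2997  0.6292 -0.3083  1.9553  0.3247  0.5961 -0.7792] [-0.1704 -0.0812  0.1691  0.1026 -0.1612 -0.0948 -0.5853]
```

Call:
jog_arm(
  plan=[
    {"tx":0.1,"ty":0.05,"tz":-0.42,"ax":3,"ay":0.2,"az":0},
    {"tx":0.05,"ty":0.07,"tz":-0.4,"ax":3,"ay":0.1,"az":0},
    {"tx":0,"ty":0.07,"tz":-0.38,"ax":3,"ay":0.1,"az":0},
    {"tx":0.05,"ty":0.07,"tz":-0.38,"ax":3,"ay":0.1,"az":0},
    {"tx":0,"ty":0.07,"tz":-0.38,"ax":3,"ay":0.1,"az":0},
    {"tx":0.05,"ty":0.07,"tz":-0.38,"ax":3,"ay":0.1,"az":0},
  ],
)

```text
t: 5.32
ee_pos: [0.5099, -0.0602, 0.2249]
tcp_rot: [0.702, 1.45, -0.693]
force: [1.6, -2.6, -0.9]
opening: 0.0384
```

```bash
python3 - <<'E'
from plan import *
from arc import rep; 
print(o['joints'],o['qd'])
snap('wrist','w5')
E
```

```text
5.3167 tcp [ 0.5099 -0.0602  0.2249] q7 -1.0706655682713648 F [ 1.5878 -2.61   -0.8638] zang -0.8943621994847333
[[ 0.0076  0.7798  0.626 ]
 [ 0.0031  0.626  -0.7798]
 [-1.      0.0079  0.0023]]
tip [ 0.5112 -0.0597  0.0599]
in tool: r_y -0.0636 r_z -0.0087  rad 0.0642; pegcontact z 0.0122
peg CCW off tool -y axis (deg) 3.1430005429474726
peg world angle if in contact 3.8729006923323626 target 3.044
[ 0.2102  0.598  -0.2266  1.9996  0.2339  0.5607 -1.0707] [-0.1939 -0.0481  0.1648  0.0748 -0.1833 -0.0678 -0.5832]
```

View pics/w5.png

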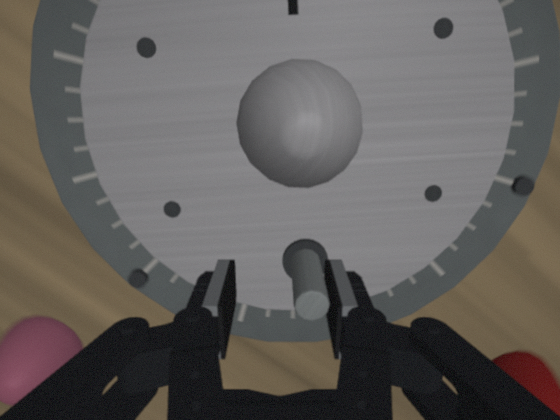

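Call:
jog_arm(
  plan=[
    {"tx":0.1,"ty":0.05,"tz":-0.4,"ax":3,"ay":0.1,"az":-0.2},
    {"tx":0.1,"ty":0.07,"tz":-0.38,"ax":3,"ay":0.1,"az":-0.1},
    {"tx":0.05,"ty":0.07,"tz":-0.38,"ax":3,"ay":0.1,"az":-0.1},
    {"tx":0.05,"ty":0.07,"tz":-0.38,"ax":3,"ay":0.1,"az":-0.1},
    {"tx":0.05,"ty":0.07,"tz":-0.38,"ax":3,"ay":0.1,"az":-0.1},
    {"tx":0.05,"ty":0.07,"tz":-0.38,"ax":3,"ay":0.1,"az":-0.1},
    {"tx":0.05,"ty":0.07,"tz":-0.38,"ax":3,"ay":0,"az":-0.1},
    {"tx":0.05,"ty":0.07,"tz":-0.38,"ax":3,"ay":0,"az":-0.1},
  ],
)

```text
t: 6.03
ee_pos: [0.5022, -0.0324, 0.2245]
tcp_rot: [1.032, 1.316, -1.032]
force: [2.2, -2.9, -1.7]
opening: 0.0386
```

```bash
python3 - <<'E'
from plan import *
from arc import rep; 
E
```

```text
6.0333 tcp [ 0.5022 -0.0324  0.2245] q7 -1.4599099493846692 F [ 2.2353 -2.8981 -1.7361] zang -1.3316577803000622
[[-0.0023  0.9715  0.2369]
 [ 0.0016  0.2369 -0.9715]
 [-1.     -0.0019 -0.0021]]
tip [ 0.5018 -0.0321  0.0595]
in tool: r_y -0.0638 r_z -0.0099  rad 0.0646; pegcontact z 0.0123
peg CCW off tool -y axis (deg) 2.1542196448947455
peg world angle if in contact 3.4183333073744464 target 3.044
```

Call:
jog_arm(
  plan=[
    {"tx":0.1,"ty":0.05,"tz":-0.38,"ax":3,"ay":0,"az":0},
    {"tx":0.05,"ty":0.07,"tz":-0.38,"ax":3,"ay":0,"az":0},
    {"tx":0,"ty":0.07,"tz":-0.38,"ax":3,"ay":0,"az":0},
    {"tx":0.05,"ty":0.06,"tz":-0.3,"ax":2,"ay":0,"az":0},
    {"tx":0,"ty":0.05,"tz":-0.2,"ax":1.5,"ay":0,"az":0},
    {"tx":0,"ty":0,"tz":-0.1,"ax":1,"ay":0,"az":0},
    {"tx":0,"ty":0,"tz":0,"ax":0,"ay":0,"az":0},
  ],
)

```text
t: 6.62
ee_pos: [0.5022, -0.0155, 0.2251]
tcp_rot: [1.213, 1.207, -1.216]
force: [-0.5, -0.6, -2.5]
opening: 0.0382
```

```bash
python3 - <<'E'
from plan import *
from arc import rep; 
snap('wrist','w6')
for n in ('scene','side'):
    c=snap(n,n+'6')
    u,v=(215,165) if n=='scene' else (200,165)
    a=c['pixels'][v:v+100,u:u+125,::-1]; cv2.imwrite('pics/%s6c.png'%n,cv2.resize(a,None,fx=6,fy=6,interpolation=cv2.INTER_CUBIC))
E
```

```text
6.6167 tcp [ 0.5022 -0.0155  0.2251] q7 -1.680382881829738 F [-0.4836 -0.6101 -2.5077] zang -1.5775014966095604
[[-0.0018  1.     -0.0067]
 [-0.0009 -0.0067 -1.    ]
 [-1.     -0.0018  0.0009]]
tip [ 0.5019 -0.0156  0.0601]
in tool: r_y -0.0643 r_z -0.0105  rad 0.0652; pegcontact z 0.0121
peg CCW off tool -y axis (deg) 1.3773089177061302
peg world angle if in contact 3.1589244419437152 target 3.044
```

View pics/w6.png

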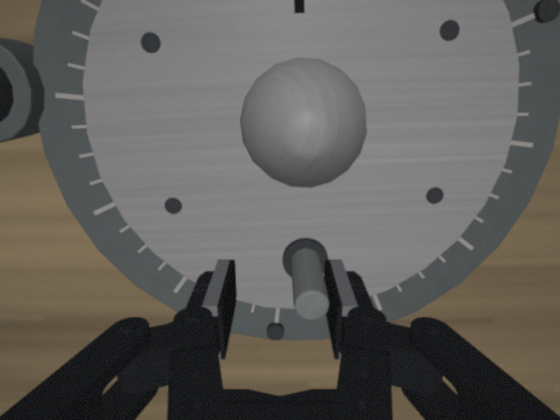

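View pics/scene6c.png

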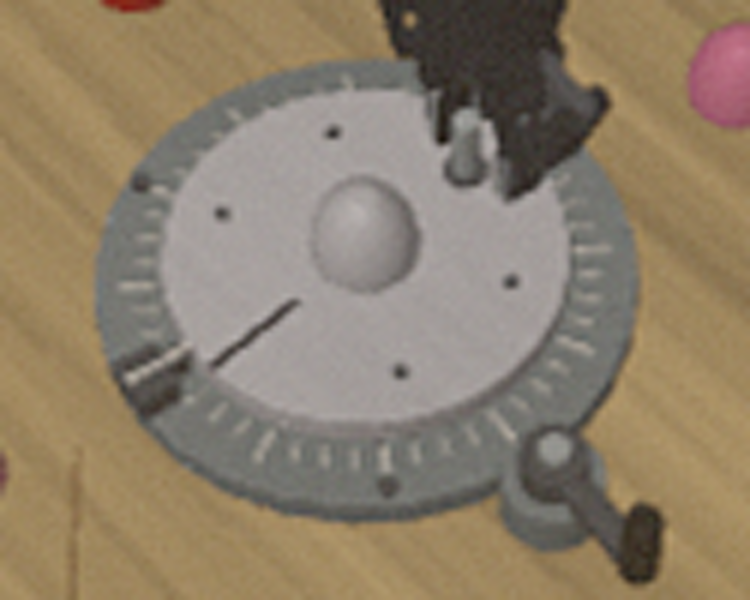

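View pics/side6c.png

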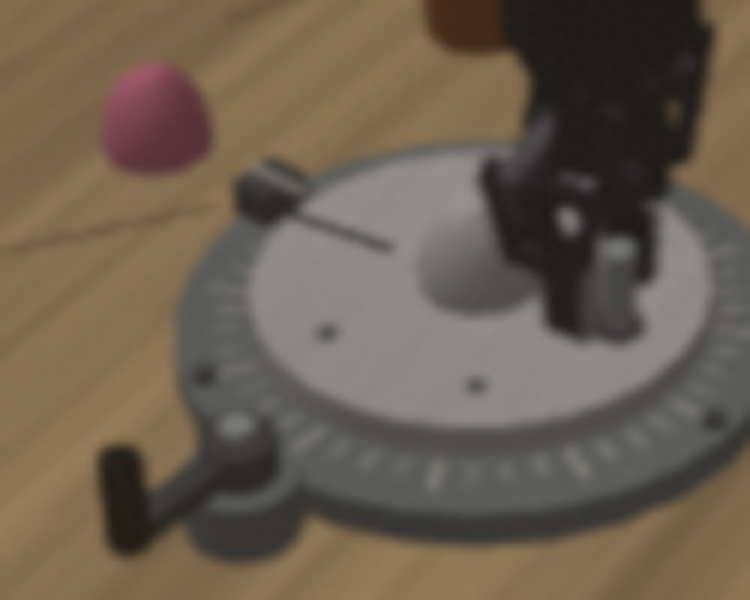

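```bash
python3 - <<'E'
from h import *
np.set_printoptions(precision=4,suppress=True)
c=load('scene6')
A=lambda x,y:((x+.5)/6-.5+215,(y+.5)/6-.5+165)
i0,i1=[px2w(c,*A(*q),.034) for q in((297,301),(213,366))]
t0,t1=[px2w(c,*A(*q),.036) for q in((187,350),(127,382))]
print(i0,i1,t0,t1)
an=lambda d:np.arctan2(d[1],d[0])
print(an(i1-i0),an(t1-t0),np.linalg.norm(i1-i0),np.linalg.norm(t1-t0))
for C in([.5662,-.0266],[.566,-.0285],[.567,-.025]):
    C=np.r_[C,0];print(C,an(i1-C),an(t0-C),an(t1-C),np.hypot(*(i1-C)[:2]),np.hypot(*(t0-C)[:2]))
E
```

```text
[ 0.6081 -0.024   0.034 ] [ 0.659  -0.0222  0.034 ] [ 0.663  -0.0356  0.036 ] [ 0.6937 -0.0401  0.036 ]
0.03665502622977399 -0.1470856600617545 0.050985244750452074 0.03104175725307973
[ 0.5662 -0.0266  0.    ] 0.047719436035145966 -0.09235083222129555 -0.10559281120479293 0.09290830697216831 0.09724218880447477
[ 0.566  -0.0285  0.    ] 0.06797764023012234 -0.07271293700671347 -0.0906969420556343 0.0932178392288345 0.09728487747579523
[ 0.567 -0.025  0.   ] 0.03077040738284386 -0.10960663304508383 -0.11871995422174161 0.0920461162410149 0.09660753193843288
```

Call:
jog_arm(
  plan=[
    {"tx":0,"ty":0.04,"tz":-0.24,"ax":2,"ay":0,"az":0},
    {"tx":0,"ty":0.04,"tz":-0.24,"ax":2,"ay":0,"az":0},
    {"tx":0,"ty":0.04,"tz":-0.2,"ax":1.5,"ay":0,"az":0},
    {"tx":0,"ty":0,"tz":-0.1,"ax":0.8,"ay":0,"az":0},
    {"tx":0,"ty":0,"tz":0,"ax":0,"ay":0,"az":0},
  ],
)

```text
t: 7.18
ee_pos: [0.5038, -0.0093, 0.2251]
tcp_rot: [1.295, 1.15, -1.3]
force: [-0.6, -0.6, -0.2]
opening: 0.038
```

```bash
cat > look.py <<'E'
import sys
from plan import *
from arc import rep
k=sys.argv[1]
for n in ('scene','side'):
    c=snap(n,n+k)
    u,v=(215,165) if n=='scene' else (215,165)
    a=c['pixels'][v:v+100,u:u+125,::-1]; cv2.imwrite('pics/%s%sc.png'%(n,k),cv2.resize(a,None,fx=6,fy=6,interpolation=cv2.INTER_CUBIC))
E
python3 look.py 7
```

```text
7.1833 tcp [ 0.5038 -0.0093  0.2251] q7 -1.7782616255205816 F [-0.5556 -0.632  -0.2449] zang -1.6913401730168094
[[-0.0019  0.9927 -0.1203]
 [-0.0015 -0.1203 -0.9927]
 [-1.     -0.0017  0.0017]]
tip [ 0.5035 -0.0095  0.0601]
in tool: r_y -0.0643 r_z -0.0094  rad 0.0650; pegcontact z 0.0120
peg CCW off tool -y axis (deg) 2.2954478410158483
peg world angle if in contact 3.0611090508707504 target 3.044
```

View pics/scene7c.png

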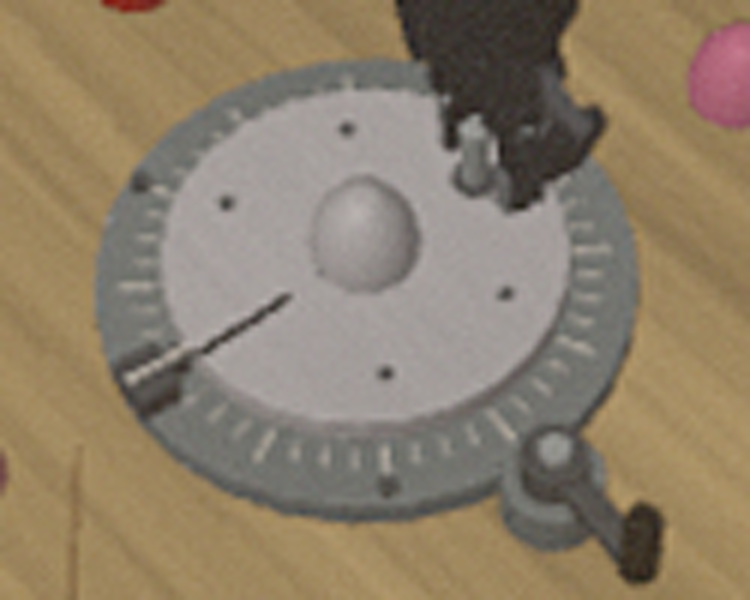

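View pics/side7c.png

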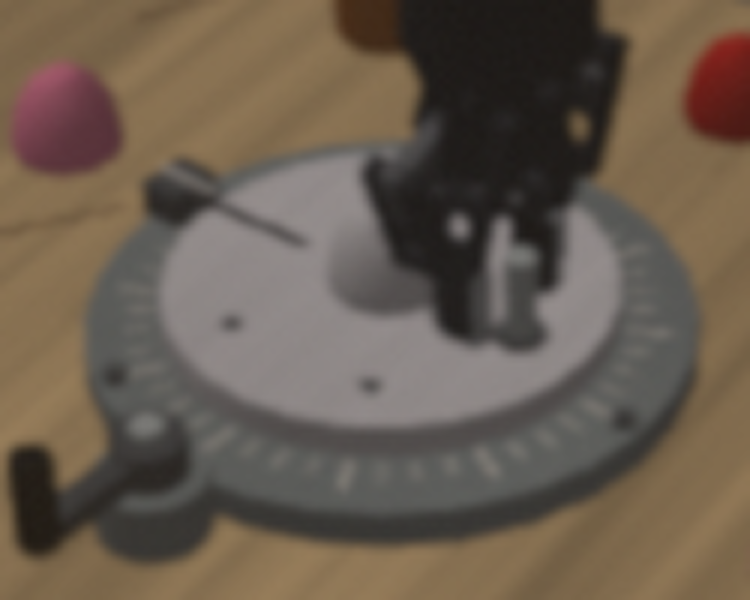

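Call:
jog_arm(
  plan=[
    {"tx":0,"ty":0,"tz":0.6,"ax":0,"ay":0,"az":0},
    {"tx":0,"ty":0,"tz":0.3,"ax":0,"ay":0,"az":0},
    {"tx":-3.4,"ty":0,"tz":0,"ax":0,"ay":0,"az":0},
    {"tx":-4,"ty":0,"tz":0,"ax":0,"ay":0,"az":0},
    {"tx":-4,"ty":0,"tz":0,"ax":0,"ay":0,"az":0},
    {"tx":-1,"ty":3,"tz":0,"ax":0,"ay":0,"az":0},
    {"tx":0,"ty":4,"tz":0,"ax":0,"ay":0,"az":0},
    {"tx":0,"ty":3,"tz":0,"ax":0,"ay":0,"az":0},
  ],
)

```text
t: 7.95
ee_pos: [0.5988, -0.0318, 0.3539]
tcp_rot: [1.289, 1.16, -1.302]
force: [0.1, 0.7, -0.5]
opening: 0.0387
```

```bash
python3 - <<'E'
from st import *
snap('wrist','w8')
E
```

```text
7.95 tcp [ 0.5988 -0.0318  0.3539] q7 -1.7102022962455867 F [ 0.1372  0.6735 -0.4995] zang -1.6864957683520958
[[-0.0105  0.9933 -0.1154]
 [ 0.0006 -0.1154 -0.9933]
 [-0.9999 -0.0105  0.0007]]
tip [ 0.597  -0.0317  0.189 ]
```

View pics/w8.png

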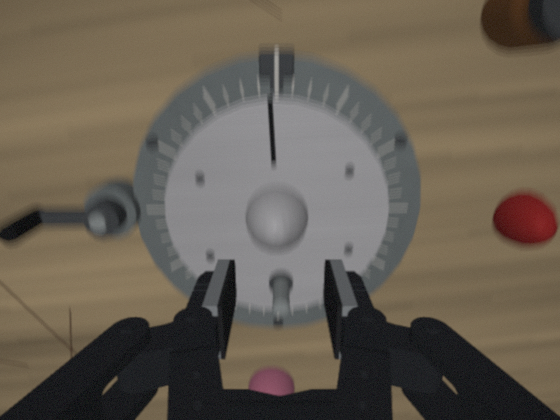

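```bash
python3 - <<'E'
from st import *
c=snap('wrist','w9')
a=c['pixels'][35:335,150:410,::-1]
cv2.imwrite('pics/w9c.png',cv2.resize(c['pixels'][30:180,190:360,::-1],None,fx=4,fy=4,interpolation=cv2.INTER_CUBIC))
cv2.imwrite('pics/w9d.png',cv2.resize(a,None,fx=2,fy=2,interpolation=cv2.INTER_CUBIC))
E
```

```text
8.0 tcp [ 0.6031 -0.0325  0.3541] q7 -1.7096928087482643 F [ 5.8493 -0.0376  1.1666] zang -1.687083050714157
[[-0.0051  0.9932 -0.116 ]
 [ 0.0001 -0.116  -0.9932]
 [-1.     -0.0051  0.0005]]
tip [ 0.6023 -0.0324  0.1891]
```

View pics/w9c.png

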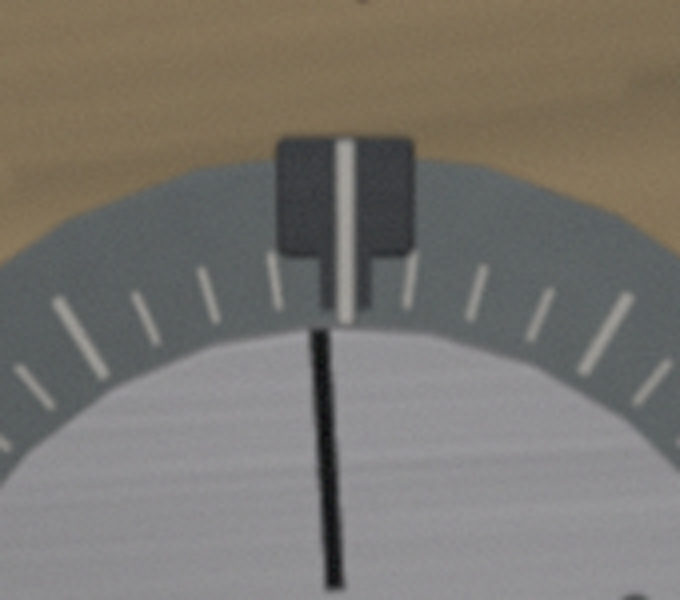

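View pics/w9d.png

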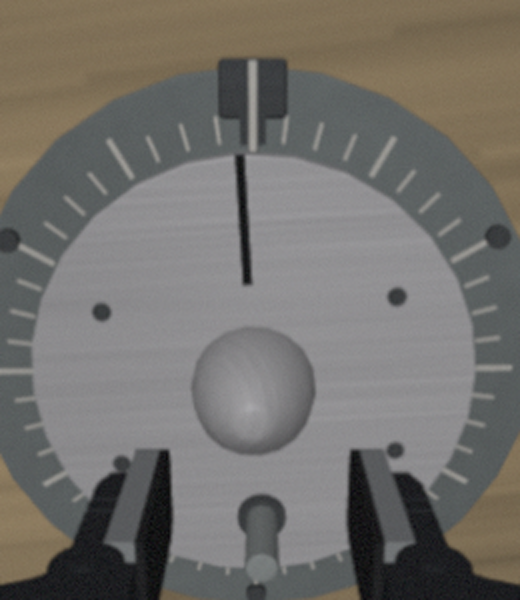

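```bash
python3 - <<'E'
from h import *
np.set_printoptions(precision=4,suppress=True)
c=load('w9')
A=lambda x,y:((x+.5)/4-.5+190,(y+.5)/4-.5+30)
i0,i1=[px2w(c,*A(*q),.034) for q in((335,588),(320,331))]
t0,t1=[px2w(c,*A(*q),.036) for q in((345.5,322),(345,140))]
an=lambda d:np.arctan2(d[1],d[0])
print(i0,i1,t0,t1)
print(an(i1-i0),an(t1-t0))
# dial centre: black holes / circle -> fit dial rim by threshold
C=i1-.095*(i1-i0)/np.linalg.norm(i1-i0); print('C from line',C, np.linalg.norm(i1-i0))
C2=t0-.095*(t1-t0)/np.linalg.norm(t1-t0); print('C from ptr',C2)
for c0 in(C,C2,np.array([.5662,-.0266,0])): print(an(i1-c0)-an(t0-c0))
E
```

```text
[ 0.6092 -0.0284  0.034 ] [ 0.6602 -0.0317  0.034 ] [ 0.6614 -0.0368  0.036 ] [ 0.6941 -0.0406  0.036 ]
-0.06554478109194437 -0.11688634549586002
C from line [ 0.5654 -0.0255  0.034 ] 0.051065872811610666
C from ptr [ 0.5671 -0.0257  0.036 ]
0.05185356026496768
0.05282044114548111
0.0525471663170938
```

```bash
sed -i 's/^C=.*/C=np.array([.566,-.0257])/' plan.py; sed -i 's/^C=np.array([^;]*;/C=np.array([.566,-.0257]);/' arc.py; python3 - <<'E'
from plan import *
rows([pose_dial(3.078,-.006,.354),pose_dial(3.078,-.006,.224)])
E
```

```text
8.05 tcp [ 0.6004 -0.0321  0.3529] q7 -1.7106309569010802 F [-0.1469 -0.4595 -0.7404] zang -1.6873177308204956
[[-0.009   0.9932 -0.1163]
 [ 0.0003 -0.1163 -0.9932]
 [-1.     -0.009   0.0008]]
tip [ 0.599 -0.032  0.188]
t [ -0.02 -10.02  -0.49] a [-3.03  0.03  0.51]
t [13.  0.  0.] a [0. 0. 0.]
```

Call:
jog_arm(
  plan=[
    {"tx":0,"ty":-4,"tz":-0.2,"ax":-1.5,"ay":0,"az":0.3},
    {"tx":0,"ty":-4,"tz":-0.2,"ax":-1.5,"ay":0,"az":0.2},
    {"tx":0,"ty":-2,"tz":-0.1,"ax":0,"ay":0,"az":0},
    {"tx":0,"ty":0,"tz":0,"ax":0,"ay":0,"az":0},
  ],
)

```text
t: 8.38
ee_pos: [0.4977, -0.0185, 0.3507]
tcp_rot: [1.253, 1.181, -1.257]
force: [0.2, 0.4, -0.2]
opening: 0.0384
```

```bash
python3 - <<'E'
from plan import *
rows([pose_dial(3.078,-.006,.354),pose_dial(3.078,-.006,.224)])
E
```

```text
8.3833 tcp [ 0.4977 -0.0185  0.3507] q7 -1.7002395872464864 F [ 0.2284  0.3661 -0.2167] zang -1.6330650993337914
[[-0.0028  0.9981 -0.0622]
 [-0.0005 -0.0622 -0.9981]
 [-1.     -0.0028  0.0007]]
tip [ 0.4972 -0.0186  0.1857]
t [-0.33  0.36 -0.31] a [0.08 0.04 0.16]
t [13.  0.  0.] a [0. 0. 0.]
```

Call:
jog_arm(
  plan=[
    {"tx":0,"ty":0.35,"tz":-0.3,"ax":0,"ay":0,"az":0},
    {"tx":3.5,"ty":0,"tz":0,"ax":0,"ay":0,"az":0},
    {"tx":3.5,"ty":0,"tz":0,"ax":0,"ay":0,"az":0},
    {"tx":3,"ty":0,"tz":0,"ax":0,"ay":0,"az":0},
    {"tx":0,"ty":0,"tz":0,"ax":0,"ay":0,"az":0},
  ],
)

```text
t: 8.8
ee_pos: [0.5048, -0.0156, 0.2504]
tcp_rot: [1.259, 1.174, -1.249]
force: [-0.8, -0.4, -0.6]
opening: 0.0383
```

```bash
python3 - <<'E'
from plan import *
rows([pose_dial(3.078,-.009,.224),pose_dial(3.078,-.012,.224)])
snap('wrist','w10')
E
```

```text
8.8 tcp [ 0.5048 -0.0156  0.2504] q7 -1.7148062793826806 F [-0.8259 -0.392  -0.6089] zang -1.63326925442545
[[ 0.0074  0.998  -0.0624]
 [ 0.0008 -0.0624 -0.998 ]
 [-1.      0.0074 -0.0012]]
tip [ 0.5061 -0.0155  0.0854]
t [ 2.63 -0.35 -0.28] a [ 0.06 -0.07 -0.42]
t [ 0.   0.  -0.3] a [0. 0. 0.]
```

View pics/w10.png

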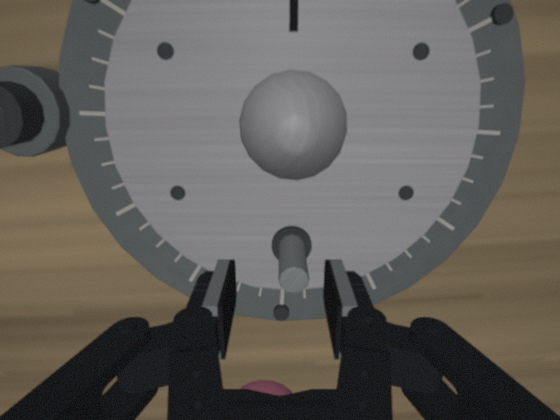

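Call:
jog_arm(
  plan=[
    {"tx":1.5,"ty":-0.3,"tz":0,"ax":0,"ay":0,"az":-0.4},
    {"tx":1.4,"ty":0,"tz":0,"ax":0,"ay":0,"az":0},
    {"tx":0,"ty":0,"tz":-0.2,"ax":0,"ay":0,"az":0},
    {"tx":0,"ty":0,"tz":0,"ax":0,"ay":0,"az":0},
  ],
)

```text
t: 9.18
ee_pos: [0.5085, -0.0134, 0.2284]
tcp_rot: [1.263, 1.172, -1.246]
force: [-0.9, 0.5, -0.5]
opening: 0.0383
```

```bash
python3 - <<'E'
from plan import *
from arc import rep
rows([pose_dial(3.078,-.012,.224),pose_dial(3.0255,-.012,.224)])
E
```

```text
9.1833 tcp [ 0.5085 -0.0134  0.2284] q7 -1.7209007042192224 F [-0.889   0.5336 -0.4795] zang -1.6343241898761323
[[ 0.0113  0.9979 -0.0635]
 [ 0.0017 -0.0635 -0.998 ]
 [-0.9999  0.0112 -0.0024]]
tip [ 0.5103 -0.0131  0.0635]
in tool: r_y -0.0564 r_z -0.0090  rad 0.0571; pegcontact z 0.0121
peg CCW off tool -y axis (deg) 2.758501102609418
peg world angle if in contact 3.1261828827931906 target 3.044
t [ 0.44 -0.69 -0.34] a [ 0.   -0.14 -0.64]
t [ 0.    0.07 -0.34] a [3.01 0.   0.  ]
```

Call:
jog_arm(
  plan=[
    {"tx":0.4,"ty":-0.6,"tz":-0.1,"ax":0,"ay":0,"az":-0.6},
    {"tx":0,"ty":-0.1,"tz":-0.15,"ax":0,"ay":0,"az":0},
    {"tx":0,"ty":0,"tz":0,"ax":0,"ay":0,"az":0},
  ],
)

```text
t: 9.43
ee_pos: [0.5034, -0.0101, 0.2281]
tcp_rot: [1.261, 1.176, -1.25]
force: [-0.1, -0.1, 0.1]
opening: 0.0386
```

```bash
python3 - <<'E'
from plan import *
from arc import rep
rows([pose_dial(3.078,-.012,.224),pose_dial(3.0255,-.012,.224)])
E
```

```text
9.4333 tcp [ 0.5034 -0.0101  0.2281] q7 -1.726727129909487 F [-0.0997 -0.1368  0.1351] zang -1.6344957056256104
[[ 0.0061  0.998  -0.0637]
 [ 0.0028 -0.0637 -0.998 ]
 [-1.      0.006  -0.0031]]
tip [ 0.5045 -0.0096  0.0631]
in tool: r_y -0.0624 r_z -0.0122  rad 0.0636; pegcontact z 0.0123
peg CCW off tool -y axis (deg) 0.13104043788520398
peg world angle if in contact 3.0801616648806913 target 3.044
t [ 0.41 -0.16 -0.03] a [-0.01 -0.18 -0.34]
t [ 0.    0.07 -0.34] a [3.01 0.   0.  ]
```

Call:
jog_arm(
  plan=[
    {"tx":0.1,"ty":0,"tz":-0.16,"ax":1.2,"ay":0,"az":0},
    {"tx":0,"ty":0,"tz":-0.14,"ax":1.2,"ay":0,"az":0},
    {"tx":0,"ty":0,"tz":-0.06,"ax":0.6,"ay":0,"az":0},
    {"tx":0,"ty":0,"tz":0,"ax":0,"ay":0,"az":0},
  ],
)

```text
t: 9.77
ee_pos: [0.504, -0.0073, 0.2287]
tcp_rot: [1.305, 1.144, -1.292]
force: [0.1, -1.2, -0.7]
opening: 0.0384
```

```bash
python3 - <<'E'
from plan import *
from arc import rep
rows([pose_dial(3.0255,-.012,.224)])
E
```

```text
9.7667 tcp [ 0.504  -0.0073  0.2287] q7 -1.7780398952482785 F [ 0.1099 -1.2343 -0.7205] zang -1.693973078257249
[[ 0.0082  0.9924 -0.1229]
 [ 0.0013 -0.1229 -0.9924]
 [-1.      0.008  -0.0023]]
tip [ 0.5054 -0.0071  0.0638]
in tool: r_y -0.0625 r_z -0.0110  rad 0.0634; pegcontact z 0.0122
peg CCW off tool -y axis (deg) 1.0804485819107328
peg world angle if in contact 3.037254796898286 target 3.044
t [ 0.47 -0.14 -0.09] a [-0.41 -0.13 -0.46]
```

Call:
jog_arm(
  plan=[
    {"tx":0,"ty":0,"tz":-0.12,"ax":0,"ay":0,"az":0},
    {"tx":0,"ty":0,"tz":0,"ax":0,"ay":0,"az":0},
  ],
)

```text
t: 9.93
ee_pos: [0.5041, -0.0062, 0.2287]
tcp_rot: [1.304, 1.144, -1.293]
force: [0.3, -0.3, 0.7]
opening: 0.0386
```

```bash
python3 - <<'E'
from plan import *
from arc import rep
E
```

```text
9.9333 tcp [ 0.5041 -0.0062  0.2287] q7 -1.780954694210493 F [ 0.3204 -0.3135  0.6669] zang -1.694343326519932
[[ 0.0077  0.9923 -0.1232]
 [ 0.0009 -0.1232 -0.9924]
 [-1.      0.0075 -0.0018]]
tip [ 0.5053 -0.0061  0.0637]
in tool: r_y -0.0626 r_z -0.0120  rad 0.0638; pegcontact z 0.0123
peg CCW off tool -y axis (deg) 0.24119377878936263
peg world angle if in contact 3.022241439865922 target 3.044
```

Back off, lift and check from above.

Call:
jog_arm(
  plan=[
    {"tx":0,"ty":0,"tz":0.6,"ax":0,"ay":0,"az":0},
    {"tx":0,"ty":0,"tz":0.4,"ax":0,"ay":0,"az":0},
    {"tx":-3.4,"ty":0,"tz":0,"ax":0,"ay":0,"az":0},
    {"tx":-4,"ty":0,"tz":0,"ax":0,"ay":0,"az":0},
    {"tx":-4,"ty":1,"tz":0,"ax":0,"ay":0,"az":0},
    {"tx":-0.5,"ty":4,"tz":0,"ax":0,"ay":0,"az":0},
    {"tx":0,"ty":4,"tz":0,"ax":0,"ay":0,"az":0},
    {"tx":0,"ty":0,"tz":0,"ax":0,"ay":0,"az":0},
  ],
)

```text
t: 10.6
ee_pos: [0.592, -0.0297, 0.3538]
tcp_rot: [1.303, 1.147, -1.293]
force: [-0.1, 0.1, 0.7]
opening: 0.0386
```

Call:
jog_arm(
  plan=[
    {"tx":0,"ty":0,"tz":0,"ax":0,"ay":0,"az":0},
    {"tx":0,"ty":0,"tz":0,"ax":0,"ay":0,"az":0},
  ],
)

```text
t: 10.77
ee_pos: [0.5932, -0.0306, 0.3541]
tcp_rot: [1.305, 1.146, -1.292]
force: [-0.7, 0.2, 0.2]
opening: 0.0382
```

```bash
python3 - <<'E'
from st import *
c=snap('wrist','w11')
cv2.imwrite('pics/w11c.png',cv2.resize(c['pixels'][30:180,190:360,::-1],None,fx=4,fy=4,interpolation=cv2.INTER_CUBIC))
cv2.imwrite('pics/w11f.png',c['pixels'][:,:,::-1])
E
```

```text
10.7667 tcp [ 0.5932 -0.0306  0.3541] q7 -1.7153136533581368 F [-0.7234  0.2327  0.1993] zang -1.6938900196321172
[[ 0.0072  0.9924 -0.1228]
 [ 0.003  -0.1228 -0.9924]
 [-1.      0.0068 -0.0038]]
tip [ 0.5944 -0.0301  0.1891]
```

View pics/w11c.png

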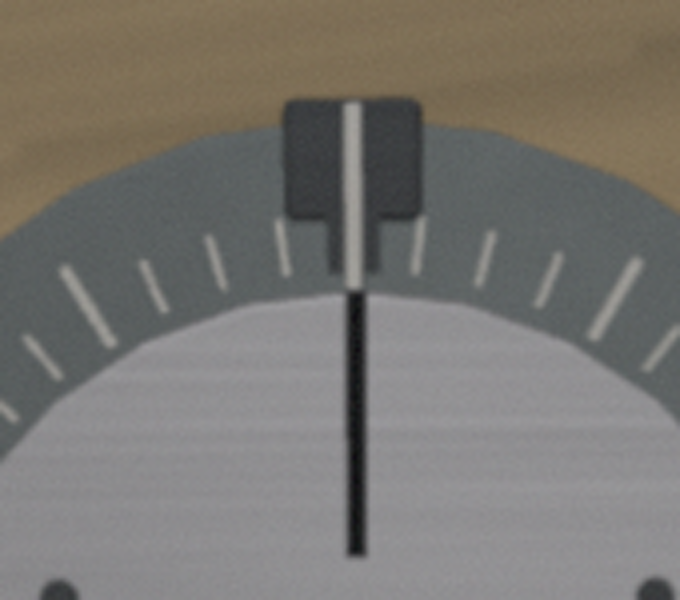

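View pics/w11f.png

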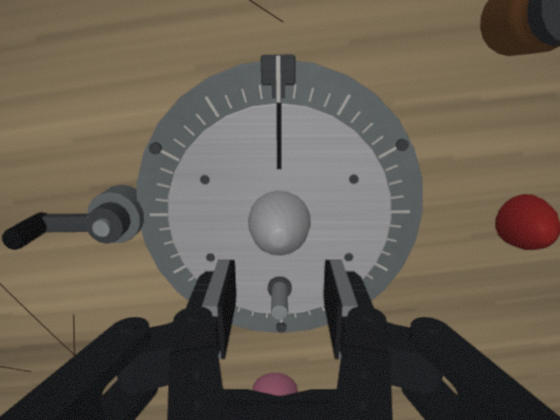

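```bash
python3 - <<'E'
from h import *
np.set_printoptions(precision=4,suppress=True)
c=load('w11')
print('knob top',px2w(c,15,237,.075),'knob base',px2w(c,42,223,.034),'piv',px2w(c,101,228,.046), 'depth knob',c['z_map'][235,18],px2w(c,18,235))
cv2.imwrite('pics/w11l.png',cv2.resize(c['pixels'][170:290,0:160,::-1],None,fx=5,fy=5,interpolation=cv2.INTER_CUBIC))
E
```

```text
knob top [0.5911 0.1734 0.075 ] knob base [0.5873 0.1792 0.034 ] piv [0.5806 0.1209 0.046 ] depth knob 0.27120265 [0.5922 0.171  0.0743]
```

View pics/w11l.png

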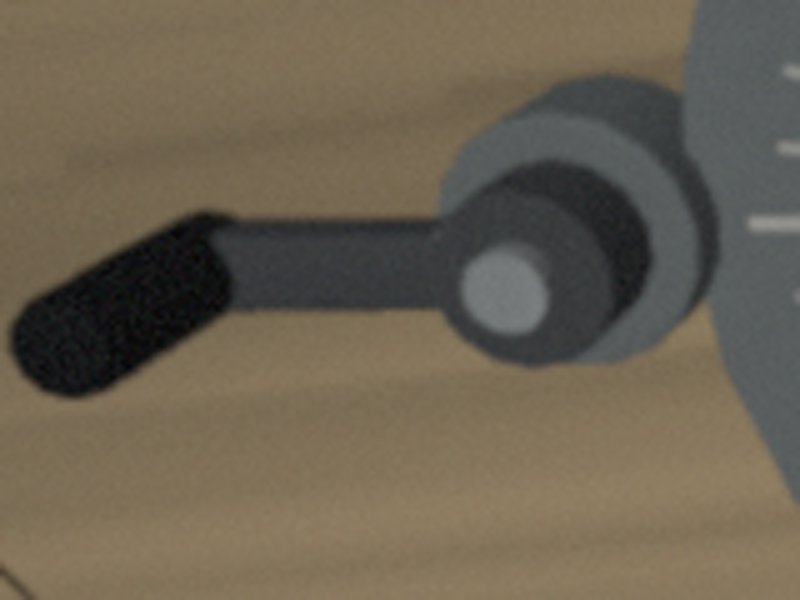

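Call:
jog_arm(
  plan=[
    {"tx":0,"ty":-0.6,"tz":-4.05,"ax":0,"ay":0,"az":0},
    {"tx":0,"ty":-0.6,"tz":-4.05,"ax":0,"ay":0,"az":0},
    {"tx":0,"ty":-0.6,"tz":-4.05,"ax":0,"ay":0,"az":0},
    {"tx":0,"ty":-0.6,"tz":-4.05,"ax":0,"ay":0,"az":0},
    {"tx":0,"ty":-0.5,"tz":-3,"ax":0,"ay":0,"az":0},
    {"tx":0,"ty":0,"tz":0,"ax":-7.1,"ay":0,"az":0},
    {"tx":0,"ty":0,"tz":0,"ax":-7.1,"ay":0,"az":0},
    {"tx":0,"ty":0,"tz":0,"ax":-7.1,"ay":0,"az":0},
  ],
)

```text
t: 11.48
ee_pos: [0.5785, 0.17, 0.3487]
tcp_rot: [1.027, 1.318, -1.037]
force: [0.1, 0.4, 0.1]
opening: 0.0381
```

Call:
jog_arm(
  plan=[
    {"tx":0,"ty":0,"tz":0,"ax":-7.1,"ay":0,"az":0},
    {"tx":0,"ty":0,"tz":0,"ax":-7.1,"ay":0,"az":0},
    {"tx":0,"ty":0,"tz":0,"ax":-7.1,"ay":0,"az":0},
    {"tx":0,"ty":0,"tz":0,"ax":-7.1,"ay":0,"az":0},
    {"tx":0,"ty":0,"tz":0,"ax":-7.1,"ay":0,"az":0},
    {"tx":0,"ty":0,"tz":0,"ax":-7.1,"ay":0,"az":0},
    {"tx":0,"ty":0,"tz":0,"ax":-7.1,"ay":0,"az":0},
    {"tx":0,"ty":0,"tz":0,"ax":-7.1,"ay":0,"az":0},
  ],
)

```text
t: 12.15
ee_pos: [0.568, 0.1697, 0.3437]
tcp_rot: [0.255, 1.576, -0.271]
force: [0.5, 0.2, 1.2]
opening: 0.0385
```

```bash
cat > lev.py <<'E'
from plan import *
L=np.array([.5815,.1195])
def pose_lev(phi,s,h,r=.06):
    # lever direction phi, tool y outward, z clockwise, TCP offset s along z from knob
    y=np.array([np.cos(phi),np.sin(phi),0]); z=np.array([np.sin(phi),-np.cos(phi),0])
    return np.r_[L,h]+r*y+s*z, np.c_[[0,0,-1],y,z]
def replev():
    y=R[:2,1];z=R[:2,2]; r=(p+R[:,0]*.165)[:2]-L
    d=r@z-(o['opening']/2-.009)   # contact: knob is behind TCP along z
    print('lev r_y %.4f r_z %.4f lever dir if contact %.3f'%(r@y,r@z,np.arctan2(y[1],y[0])-np.arcsin(d/.06)... ))
E
sed -i "s/    d=r@z-.*/    d=r@z-(o['opening']\/2-.009)/; s/\.\.\. ))/))/" lev.py
sed -i "s/-np.arcsin(d\/.06))/-np.arcsin(d\/.06)))/;s/))))/)))/" lev.py
python3 - <<'E'
from lev import *
replev()
rows([pose_lev(1.44,0,.354),pose_lev(1.44,0,.235)])
snap('wrist','w12')
E
```

```text
12.15 tcp [0.568  0.1697 0.3437] q7 -0.8813891646965865 F [0.4871 0.1626 1.1706] zang -0.3344970190374766
[[-0.0224  0.328   0.9444]
 [-0.0069  0.9446 -0.3282]
 [-0.9997 -0.0139 -0.0189]]
tip [0.5643 0.1686 0.1787]
lev r_y 0.0407 r_z -0.0323 lever dir if contact 2.025
t [-1.09  1.56  1.69] a [-11.66  -1.16   0.68]
t [11.9  0.   0. ] a [0. 0. 0.]
```

View pics/w12.png

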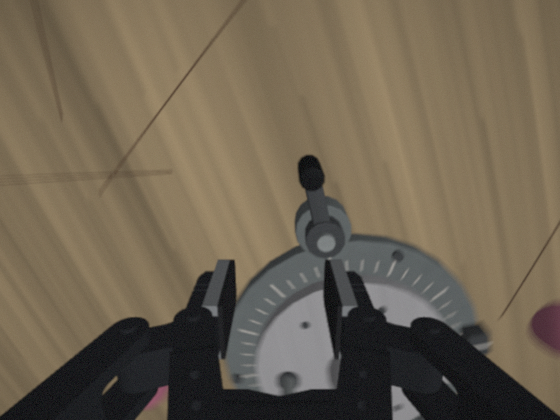

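```bash
python3 - <<'E'
from h import *
np.set_printoptions(precision=4,suppress=True)
c=load('w12')
cv2.imwrite('pics/w12l.png',cv2.resize(c['pixels'][140:270,260:380,::-1],None,fx=4.5,fy=4.5,interpolation=cv2.INTER_CUBIC))
print('knob',px2w(c,311.5,179,.075),px2w(c,311,179),'piv',px2w(c,326.5,243,.046),px2w(c,326,243))
E
```

```text
knob [0.5882 0.179  0.075 ] [0.5879 0.1789 0.0743] piv [0.5829 0.1166 0.046 ] [0.5827 0.1191 0.0508]
```

View pics/w12l.png

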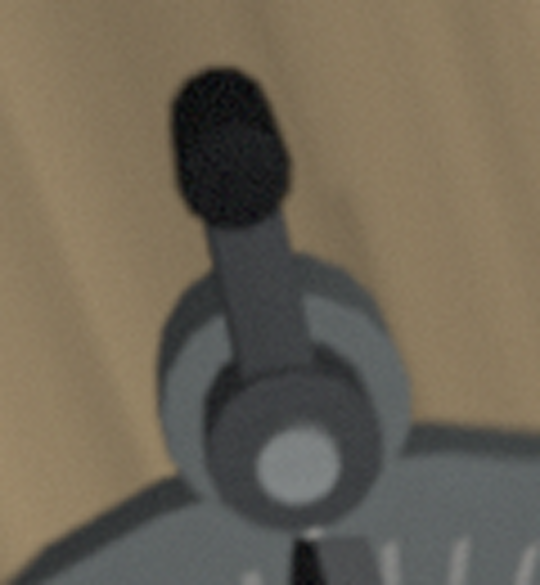

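```bash
sed -i 's/^L=.*/L=np.array([.5825,.119])/' lev.py; python3 - <<'E'
from lev import *
rows([pose_lev(1.46,0,.345),pose_lev(1.46,0,.24)])
E
```

```text
12.2 tcp [0.5679 0.1696 0.3434] q7 -0.8751081534222663 F [-1.2791  0.0573  0.0329] zang -0.3275745562610387
[[-0.0232  0.3215  0.9466]
 [-0.0071  0.9468 -0.3217]
 [-0.9997 -0.0142 -0.0196]]
tip [0.5641 0.1684 0.1784]
t [-0.22  1.54  1.72] a [-12.41  -1.21   0.69]
t [10.5  0.   0. ] a [0. 0. 0.]
```

Call:
jog_arm(
  plan=[
    {"tx":0,"ty":0.7,"tz":0.8,"ax":-6.2,"ay":-0.6,"az":0.4},
    {"tx":0,"ty":0.7,"tz":0.8,"ax":-6.2,"ay":-0.6,"az":0.3},
    {"tx":0,"ty":0,"tz":0,"ax":0,"ay":0,"az":0},
  ],
)

```text
t: 12.45
ee_pos: [0.5846, 0.1778, 0.3416]
tcp_rot: [0.083, 1.573, -0.086]
force: [-0.4, -0.2, -0.1]
opening: 0.0383
```

```bash
python3 - <<'E'
from lev import *
rows([pose_lev(1.46,0,.345),pose_lev(1.46,0,.24)])
E
```

```text
12.45 tcp [0.5846 0.1778 0.3416] q7 -0.6891780462685598 F [-0.3884 -0.2025 -0.1332] zang -0.10779508221730937
[[-0.0038  0.1076  0.9942]
 [-0.0018  0.9942 -0.1076]
 [-1.     -0.0022 -0.0036]]
tip [0.584  0.1775 0.1766]
t [-0.34  0.13  0.44] a [ 0.17 -0.2   0.12]
t [10.5  0.   0. ] a [0. 0. 0.]
```

Call:
jog_arm(
  plan=[
    {"tx":3,"ty":0,"tz":0.1,"ax":0,"ay":0,"az":0},
    {"tx":3,"ty":0,"tz":0,"ax":0,"ay":0,"az":0},
    {"tx":2,"ty":0,"tz":0,"ax":0,"ay":0,"az":0},
    {"tx":0,"ty":0,"tz":0,"ax":0,"ay":0,"az":0},
  ],
)

```text
t: 12.78
ee_pos: [0.5831, 0.1766, 0.2599]
tcp_rot: [0.099, 1.573, -0.103]
force: [-1.1, -1.2, 0.7]
opening: 0.0383
```

```bash
python3 - <<'E'
from lev import *
rows([pose_lev(1.46,0,.23)])
snap('wrist','w13')
E
```

```text
12.7833 tcp [0.5831 0.1766 0.2599] q7 -0.7483379799542565 F [-1.1243 -1.2099  0.6786] zang -0.12867036422702202
[[-0.0044  0.1283  0.9917]
 [-0.0025  0.9917 -0.1283]
 [-1.     -0.0031 -0.004 ]]
tip [0.5823 0.1762 0.0949]
t [2.99 0.28 0.59] a [-1.02 -0.23  0.17]
```

View pics/w13.png

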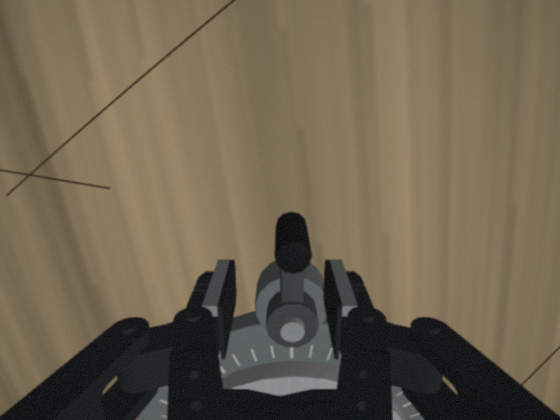

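Call:
jog_arm(
  plan=[
    {"tx":0,"ty":0.4,"tz":0.5,"ax":-0.6,"ay":0,"az":0},
    {"tx":2,"ty":0,"tz":0,"ax":0,"ay":0,"az":0},
    {"tx":1.2,"ty":0,"tz":0,"ax":0,"ay":0,"az":0},
    {"tx":0,"ty":0,"tz":0,"ax":0,"ay":0,"az":0},
  ],
)

```text
t: 13.17
ee_pos: [0.591, 0.1816, 0.2343]
tcp_rot: [0.097, 1.565, -0.097]
force: [0.4, 0.0, 1.1]
opening: 0.0386
```

```bash
python3 - <<'E'
from lev import *
rows([pose_lev(1.46,0,.226)]); replev()
snap('wrist','w14')
E
```

```text
13.1667 tcp [0.591  0.1816 0.2343] q7 -0.759293237323351 F [0.4103 0.013  1.084 ] zang -0.12317891513000516
[[ 0.0035  0.1229  0.9924]
 [-0.0003  0.9924 -0.1229]
 [-1.      0.0001  0.0035]]
tip [0.5916 0.1815 0.0693]
t [ 0.83 -0.31 -0.15] a [-0.71  0.2  -0.01]
lev r_y 0.0632 r_z 0.0013 lever dir if contact 1.598
```

View pics/w14.png

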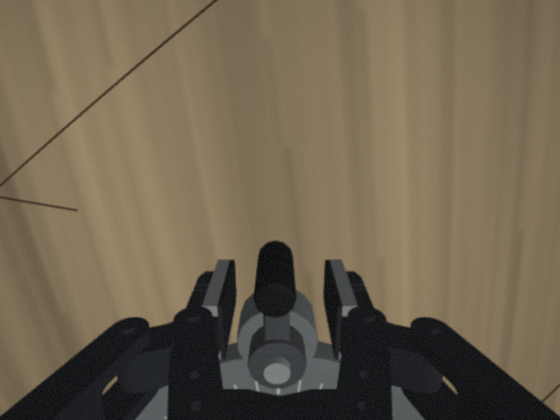

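Call:
jog_arm(
  plan=[
    {"tx":0.8,"ty":-0.2,"tz":0.4,"ax":0,"ay":0,"az":0},
    {"tx":0.1,"ty":-0.1,"tz":0.5,"ax":0,"ay":0,"az":0},
    {"tx":0,"ty":-0.06,"tz":0.34,"ax":3,"ay":0,"az":0},
    {"tx":0,"ty":-0.06,"tz":0.34,"ax":3,"ay":0,"az":0},
    {"tx":0,"ty":-0.06,"tz":0.34,"ax":3,"ay":0,"az":0},
  ],
)

```text
t: 13.63
ee_pos: [0.611, 0.1742, 0.2285]
tcp_rot: [0.226, 1.555, -0.223]
force: [-0.7, 0.5, -1.3]
opening: 0.0385
```

```bash
python3 - <<'E'
from lev import *
replev()
E
```

```text
13.6333 tcp [0.611  0.1742 0.2285] q7 -0.8659456681945864 F [-0.7265  0.5372 -1.2831] zang -0.2857121516988367
[[ 0.004   0.2818  0.9595]
 [ 0.0014  0.9595 -0.2818]
 [-1.      0.0024  0.0034]]
tip [0.6117 0.1745 0.0635]
lev r_y 0.0614 r_z 0.0124 lever dir if contact 1.249
```

Contact made, lever has started to turn. Continue the arc.

Call:
jog_arm(
  plan=[
    {"tx":0.1,"ty":-0.08,"tz":0.33,"ax":3.5,"ay":0,"az":0},
    {"tx":0.1,"ty":-0.08,"tz":0.33,"ax":3.5,"ay":0,"az":0},
    {"tx":0.05,"ty":-0.08,"tz":0.33,"ax":3.5,"ay":0,"az":0},
    {"tx":0.05,"ty":-0.08,"tz":0.33,"ax":3.5,"ay":0,"az":0},
    {"tx":0.05,"ty":-0.08,"tz":0.33,"ax":3.5,"ay":0,"az":0},
    {"tx":0.05,"ty":-0.08,"tz":0.33,"ax":3.5,"ay":0,"az":0},
  ],
)

```text
t: 14.13
ee_pos: [0.629, 0.1606, 0.2272]
tcp_rot: [0.529, 1.505, -0.524]
force: [-2.0, -0.2, 0.7]
opening: 0.0383
```

```bash
python3 - <<'E'
from lev import *
replev()
rows([pose_lev(.9,.011,.226)])
snap('wrist','w15')
E
```

```text
14.1333 tcp [0.629  0.1606 0.2272] q7 -1.1474745936056583 F [-1.9779 -0.1551  0.679 ] zang -0.6724833727598337
[[ 0.0016  0.6229  0.7823]
 [ 0.0025  0.7823 -0.6229]
 [-1.      0.0029 -0.0003]]
tip [0.6293 0.161  0.0622]
lev r_y 0.0620 r_z 0.0105 lever dir if contact 0.893
t [ 0.11 -0.15  0.04] a [-0.1  -0.02 -0.17]
```

View pics/w15.png

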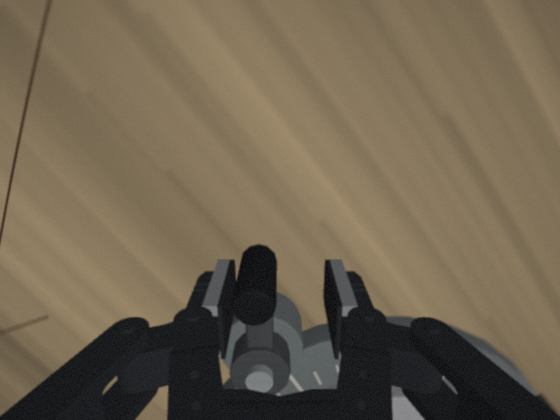

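Call:
jog_arm(
  plan=[
    {"tx":0.05,"ty":-0.08,"tz":0.35,"ax":3.5,"ay":0,"az":0},
    {"tx":0.05,"ty":-0.08,"tz":0.35,"ax":3.5,"ay":0,"az":0},
    {"tx":0.05,"ty":-0.08,"tz":0.35,"ax":3.5,"ay":0,"az":0},
    {"tx":0.05,"ty":-0.08,"tz":0.35,"ax":3.5,"ay":0,"az":0},
    {"tx":0.05,"ty":-0.08,"tz":0.3,"ax":3,"ay":0,"az":0},
    {"tx":0,"ty":0,"tz":0,"ax":0,"ay":0,"az":0},
  ],
)

```text
t: 14.68
ee_pos: [0.6399, 0.1454, 0.2269]
tcp_rot: [0.768, 1.433, -0.76]
force: [0.9, -0.6, -0.4]
opening: 0.0385
```

```bash
python3 - <<'E'
from lev import *
replev()
E
```

```text
14.6833 tcp [0.6399 0.1454 0.2269] q7 -1.3674627707292615 F [ 0.8645 -0.5627 -0.3539] zang -0.9796817376503388
[[ 0.0015  0.8303  0.5573]
 [ 0.0046  0.5573 -0.8303]
 [-1.      0.0039 -0.003 ]]
tip [0.6401 0.1461 0.0619]
lev r_y 0.0630 r_z 0.0096 lever dir if contact 0.602
```

Call:
jog_arm(
  plan=[
    {"tx":0,"ty":-0.1,"tz":0.3,"ax":2,"ay":0,"az":0},
    {"tx":0,"ty":-0.08,"tz":0.25,"ax":2,"ay":0,"az":0},
    {"tx":0,"ty":-0.05,"tz":0.25,"ax":2,"ay":0,"az":0},
    {"tx":0,"ty":0,"tz":0.2,"ax":1,"ay":0,"az":0},
  ],
)

```text
t: 15.02
ee_pos: [0.6434, 0.1368, 0.2274]
tcp_rot: [0.865, 1.397, -0.853]
force: [-1.0, 1.5, -1.0]
opening: 0.0382
```

```bash
python3 - <<'E'
from lev import *
replev()
E
```

```text
15.0167 tcp [0.6434 0.1368 0.2274] q7 -1.452588609844067 F [-1.0213  1.5206 -1.0466] zang -1.1041322976828156
[[ 0.0018  0.8931  0.4499]
 [ 0.0076  0.4499 -0.8931]
 [-1.      0.005  -0.006 ]]
tip [0.6437 0.138  0.0625]
lev r_y 0.0632 r_z 0.0105 lever dir if contact 0.459
```

Call:
jog_arm(
  plan=[
    {"tx":0,"ty":0,"tz":0.25,"ax":0.5,"ay":0,"az":0},
    {"tx":0,"ty":0,"tz":0.25,"ax":0.5,"ay":0,"az":0},
  ],
)

```text
t: 15.18
ee_pos: [0.6441, 0.1353, 0.2272]
tcp_rot: [0.88, 1.398, -0.865]
force: [-5.1, 5.7, 0.9]
opening: 0.0383
```

```bash
python3 - <<'E'
from lev import *
replev()
E
```

```text
15.1833 tcp [0.6441 0.1353 0.2272] q7 -1.4595511472091554 F [-5.1311  5.7408  0.8723] zang -1.1209018051728616
[[-0.0023  0.9005  0.4348]
 [ 0.012   0.4348 -0.9004]
 [-0.9999  0.0031 -0.0118]]
tip [0.6438 0.1373 0.0622]
lev r_y 0.0631 r_z 0.0102 lever dir if contact 0.449
```

Call:
jog_arm(
  plan=[
    {"tx":0,"ty":0,"tz":0.25,"ax":0,"ay":0,"az":0},
    {"tx":0,"ty":0,"tz":0.2,"ax":0,"ay":0,"az":0},
    {"tx":0,"ty":0,"tz":0.1,"ax":0,"ay":0,"az":0},
  ],
)

```text
t: 15.43
ee_pos: [0.6448, 0.1346, 0.2271]
tcp_rot: [0.88, 1.406, -0.861]
force: [-2.3, 1.7, -0.5]
opening: 0.0387
```

Call:
jog_arm(
  plan=[
    {"tx":0,"ty":0,"tz":-0.6,"ax":0,"ay":0,"az":0},
    {"tx":0,"ty":0,"tz":-0.4,"ax":0,"ay":0,"az":0},
    {"tx":0,"ty":0,"tz":0,"ax":0,"ay":0,"az":0},
  ],
)

```text
t: 15.68
ee_pos: [0.6412, 0.1427, 0.2278]
tcp_rot: [0.88, 1.402, -0.862]
force: [0.2, 0.1, -0.2]
opening: 0.0384
```

```bash
python3 - <<'E'
from lev import *
replev()
snap('wrist','w16')
E
```

```text
15.6833 tcp [0.6412 0.1427 0.2278] q7 -1.465979330989953 F [ 0.1927  0.1236 -0.1821] zang -1.117980724404262
[[-0.0042  0.8992  0.4374]
 [ 0.016   0.4374 -0.8991]
 [-0.9999  0.0033 -0.0162]]
tip [0.6405 0.1453 0.0628]
lev r_y 0.0636 r_z 0.0017 lever dir if contact 0.595
```

View pics/w16.png

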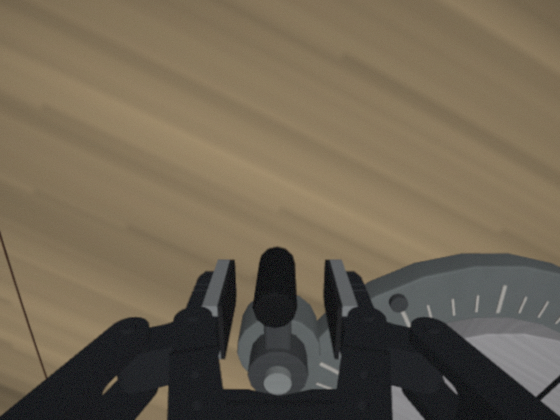

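Knob is at (275,300), centred and free between the fingers. I'll lift straight up and then inspect from above.

Call:
jog_arm(
  plan=[
    {"tx":-3.5,"ty":0,"tz":0,"ax":0,"ay":0,"az":0},
    {"tx":-4,"ty":0,"tz":0,"ax":0,"ay":0,"az":0},
    {"tx":-4,"ty":0,"tz":0,"ax":0,"ay":0,"az":0},
    {"tx":-1,"ty":-3,"tz":2.5,"ax":0,"ay":0,"az":0},
    {"tx":0,"ty":-3,"tz":2.5,"ax":0,"ay":0,"az":0},
    {"tx":0,"ty":-1,"tz":3,"ax":0,"ay":0,"az":0},
    {"tx":0,"ty":0,"tz":3,"ax":0,"ay":0,"az":0},
    {"tx":0,"ty":0,"tz":0,"ax":0,"ay":0,"az":0},
  ],
)

```text
t: 16.4
ee_pos: [0.6273, 0.0051, 0.3585]
tcp_rot: [0.876, 1.395, -0.86]
force: [-0.2, -0.7, 0.1]
opening: 0.0389
```

Call:
jog_arm(
  plan=[
    {"tx":0,"ty":0,"tz":0,"ax":0,"ay":0,"az":0},
    {"tx":0,"ty":0,"tz":0,"ax":0,"ay":0,"az":0},
  ],
)

```text
t: 16.57
ee_pos: [0.6277, 0.0019, 0.359]
tcp_rot: [0.879, 1.391, -0.864]
force: [-0.3, 1.1, -0.9]
opening: 0.0382
```

```bash
python3 - <<'E'
from st import *
c=snap('wrist','w17')
for n in('scene','side'): snap(n,n+'17')
E
```

```text
16.5667 tcp [0.6277 0.0019 0.359 ] q7 -1.238826874256325 F [-0.3301  1.1146 -0.871 ] zang -1.1201398746377287
[[ 0.0034  0.9002  0.4355]
 [ 0.0083  0.4355 -0.9001]
 [-1.      0.0066 -0.006 ]]
tip [0.6283 0.0033 0.194 ]
```

View pics/w17.png

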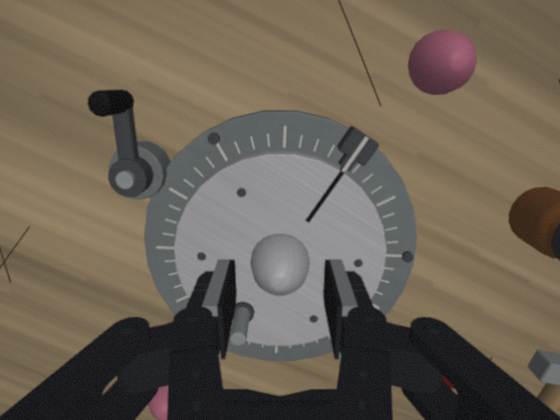

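View pics/scene17.png

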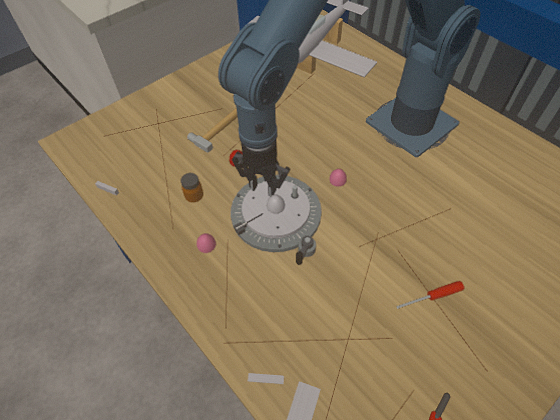

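```bash
python3 - <<'E'
from h import *
np.set_printoptions(precision=4,suppress=True)
c=load('w17')
cv2.imwrite('pics/w17c.png',cv2.resize(c['pixels'][80:230,80:390,::-1],None,fx=2.5,fy=2.5,interpolation=cv2.INTER_CUBIC))
k=px2w(c,100,103,.075);pv=px2w(c,124,180,.050)
print(k,pv,np.arctan2(*(k-pv)[[1,0]]),np.hypot(*(k-pv)[:2]))
# arm direction edges base: arm visible centre
a=px2w(c,121,118,.043);print('arm dir',np.arctan2(*(a-pv)[[1,0]]))
C=np.array([.566,-.0257]);f=pv[:2]-C;print('+y dir',np.arctan2(f[1],f[0]),np.hypot(*f))
rs=regions_of(camera('wrist'),'spinner')
for r in rs[:2]:
    v,u=np.nonzero(r['pixels']);print(r['p'],r['bbox'],px2w(c,u.mean(),v.mean(),.055))
E
```

```text
[0.6368 0.1439 0.075 ] [0.5817 0.1188 0.05  ] 0.4284994902000426 0.06057775436470252
arm dir 0.43427407600836154
+y dir 1.4626545762344039 0.1453094843772153
0.91 [149.6, 386.6, 166.5, 420.0] [0.3815 0.0159 0.055 ]
0.81 [413.4, 30.2, 481.7, 96.3] [ 0.7645 -0.0602  0.055 ]
```

View pics/w17c.png

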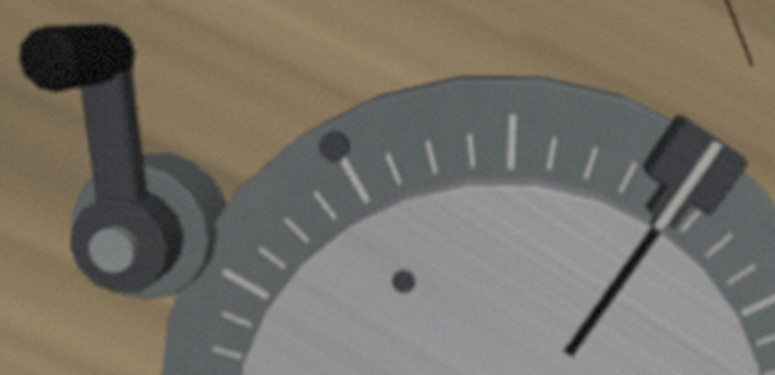

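```bash
python3 - <<'E'
from h import *
c=load('w17'); print(px2w(c,280,264,.055))
print(sign_off(), observe()['t'])
E
```

```text
[ 0.57192727 -0.02331802  0.055     ]
the job is handed in; nothing more can be done
the job is handed in; nothing more can be done
```

The dial is set to the pointer, the clamp lever is home against its stop, and I handed the job in at about 17 s of the 51 s. `sign_off()` gave no verdict.

**Dial:** I held the peg loosely between the half-open fingers and pushed it clockwise round its arc, about 1.45 rad in all. A look from above then showed 0.05 rad still to go, so I made one more small push. The last wrist pictures show the end of the index line in line with the pointer's white line, within about 1 mm. This held after the lever push.

**Lever:** I pushed the knob clockwise until the force rose to about 8 N at the stop. Afterwards I measured the lever at about 1.03 rad from open, which agrees with the 1.0 rad stop within the picture error.

**Spinner and other objects:** The spinner stands upright at the middle of the dial. A rough reading from pixels picked by eye put it about 6 mm from the axis, which is not a precise figure, but the gripper never touched it. The jar and screwdriver are where they were at the start; part of the hammer was hidden by the arm in the final scene view. The gripper was clear of everything, about 0.19 m above the bench.

**What did not go as planned:**
- My first move calls were refused because some row fields were missing.
- The first attempt to push the peg rose above it and had to be redone.
- The arm drifted a few millimetres on several descents and turns, which I corrected as I went.
- The trained network returned only pink look-alikes for "spinner" in the last picture, so I checked the spinner by eye instead.

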